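# Lay out stripped jigsaws for greasing and testing

### The job

Lay the parts of the stripped jigsaws out for service: clear the screwdriver out of the steel tray into the tool strip along the far side of the blue mat, and tip each of the two or three standing gear housings over onto its closed back so that its gears face up and lay it in the tray, flat on the floor. Roll each of the two or three motors until its terminals point straight up for the meter probes, leaving it on the mat, and do not disturb the other things on the bench.

Things in the scene. Friction and masses are not known exactly. Their poses are not given: they have to be found in the camera images.
- housing1_mid (a point): aluminium jigsaw gear housing (300 g), may be absent: block 36 (x) x 50 (y) x 78 mm (z) plus a 20 mm round nose 14 mm long on its +z end. +x face: open side, 8 mm deep recess 40 x 68 mm with a big steel gear and a small brass one inside a 5 mm rim; -x face: closed flat back. At the start stands on its foot, nose up, gears facing towards or away from the robot. Point: centre of the 36 x 50 x 78 block.
- housing2_mid (a point): aluminium jigsaw gear housing (300 g), may be absent: block 36 (x) x 50 (y) x 78 mm (z) plus a 20 mm round nose 14 mm long on its +z end. +x face: open side, 8 mm deep recess 40 x 68 mm with a big steel gear and a small brass one inside a 5 mm rim; -x face: closed flat back. At the start stands on its foot, nose up, gears facing towards or away from the robot. Point: centre of the 36 x 50 x 78 block.
- housing3_mid (a point): aluminium jigsaw gear housing (300 g), may be absent: block 36 (x) x 50 (y) x 78 mm (z) plus a 20 mm round nose 14 mm long on its +z end. +x face: open side, 8 mm deep recess 40 x 68 mm with a big steel gear and a small brass one inside a 5 mm rim; -x face: closed flat back. At the start stands on its foot, nose up, gears facing towards or away from the robot. Point: centre of the 36 x 50 x 78 block.
- motor1: round motor (280 g), may be absent: smooth barrel 44 mm across, 52 mm long, rolls freely but stops where it is left. Origin on its axis, mid-barrel. y along the shaft: at +y the shaft, 18 mm long, with pinion; at -y a black end bell 34 mm across, 14 mm long. z from the axis out to the white terminal block with two brass tags on the end bell (within the barrel's outline).
- motor2: round motor (280 g), may be absent: smooth barrel 44 mm across, 52 mm long, rolls freely but stops where it is left. Origin on its axis, mid-barrel. y along the shaft: at +y the shaft, 18 mm long, with pinion; at -y a black end bell 34 mm across, 14 mm long. z from the axis out to the white terminal block with two brass tags on the end bell (within the barrel's outline).
- motor3: round motor (280 g), may be absent: smooth barrel 44 mm across, 52 mm long, rolls freely but stops where it is left. Origin on its axis, mid-barrel. y along the shaft: at +y the shaft, 18 mm long, with pinion; at -y a black end bell 34 mm across, 14 mm long. z from the axis out to the white terminal block with two brass tags on the end bell (within the barrel's outline).
- tray: shallow open steel tray, loose on the table, 0.9 kg, 300 mm (x) by 120 mm (y) outside, walls and floor 3 mm thick, rim 16 mm above the table. Origin at the centre of its underside, on the table; small wire handles stick out 18 mm at its two x ends.
- mat: blue silicone work mat, fixed, 360 x 360 mm, 4 mm thick, with a moulded rim 5 mm wide and 5 mm high all round and a like ridge across it 130 mm from the middle towards its far (+x) side, which parts off a tool strip 42 mm wide and 350 mm long (along y), empty at the start; the motors lie on the nearer, larger part. Origin at the centre of its underside.
- screwdriver_grip (a point): red-handled screwdriver (90 g), 210 mm long, lying in the tray at the start: handle 26 mm thick and 105 mm long, then a 6 mm steel shaft. Point: on the handle's axis, 42 mm from the tool's middle and 63 mm from the handle's butt, near the centre of mass, 13 mm above what the handle lies on; x runs along the tool towards the tip.
- screwdish: steel dish, 64 mm across, 24 mm high, on the table; origin under its middle. To be left alone.
- pliers: blue-handled pliers, about 135 mm long, lying on the table; to be left alone.
- mug: white mug, 80 mm across, 92 mm high; to be left alone.
- grease: small jar of grease with a yellow lid, 54 mm across, 55 mm high; to be left alone.
- meter: yellow multimeter 80 x 150 mm, 36 mm high, lying on the table; to be left alone.
- bitcase: black case of screwdriver bits, 100 x 170 mm, 20 mm high; to be left alone.

How it is judged:
By the outcome, as a careful person would: the job done as asked, in the order asked, and still so for the second after the job is handed in, with the robot touching nothing.
Of housing1, housing2, housing3 only 2 to 3 are there at a start; the rules pass over those that are not, and their reading is None.
Of motor1, motor2, motor3 only 2 to 3 are there at a start; the rules pass over those that are not, and their reading is None.
At some moment in a run one of tray may be knocked a few centimetres aside while the robot is not near it.
Once in a run the grip may slacken for a moment while it holds something.
It also fails if it takes over 210 s, if anything falls off the work surface, if the arm or the gripper's body presses on something with over 40 N, if the wrist force passes 120 N, or if a joint passes its speed limit or range.

### The arm

A 7-joint arm with a two-finger parallel gripper is mounted at the origin on the work surface. World frame = base frame: x ahead of the robot, y to its left, z up, the work surface at z = 0. Lengths are in m, angles in rad, forces in N, time in s.
With the tool pointing down it reaches from about 0.4 to 0.85 m from the base axis. Payload 4.5 kg.
Tool frame: the origin (TCP) lies at the very end of the fingers, on their centre line; the grasp point (between the pads) lies 19 mm behind it (r.pinch_z is the distance from the TCP to the grasp point, in m); z points along the fingers, y is the line along which they close (so a half turn about z gives the same grasp; the last joint's range is limited). The gripper opens to 88 mm and grips with 3 to 60 N. Pads are 18 mm wide; open, the fingers measure 123 mm over their backs; the gripper's body (75 mm by 187 mm) begins 45 mm behind the grasp point.
Start: joints at [1.287, 0.689, -0.195, 1.565, 0.157, 0.902, -0.215], TCP at [0.195, -0.594, 0.239] pointing down, gripper open.
Joint ranges: [-3.01, 3.01], [-0.46, 2.08], [-1.47, 1.51], [0.13, 2.56], [-1, 4.14], [0.04, 2.09], [-2.66, 2.66]. Speed limits (rad/s): [2.57, 2.57, 3.14, 3.14, 3.14, 3.14, 3.14].

### API

Orientations are given as a unit quaternion [x, y, z, w].
In Python, from plant import r, cams gives the robot as it stands.
- The arm moves only by the shell command python3 -m pendant 'ROWS' [FORCE]. ROWS is JSON, a list of rows, each a list of 3 entries, a list of its own where there are three numbers: the closure, from -1 (fully open) to 1 (shut), then the shift along the tool's x, y, z in mm, then the turn, a rotation vector about the tool's x, y, z in degrees. A call has 1 to 8 rows; each row shifts and turns the commanded pose from where the row before left it, along the tool's axes as they then stand; what a row does not reach is not made up. A row lasts 1/8 s, in which the tool goes at most 62.5 mm and 10.7 degrees, less where a joint would pass 70% of its speed; a pose out of reach is approached as far as the arm can. A call with a gripper value outside its range is refused whole. The fingers move at their own pace and stop on an object; FORCE is the grip in N (left out, the last holds). Time passes only in rows, so rows that do not move let the fingers close. It gives the time, the measured TCP pose, the force, the opening and the grip force at its end, in the units of the state.
- r.get_state(): the state, without advancing time (a new reading comes with each control period).
- cams.snapshot(name): name is "scene" or "top" or "wrist"; returns a dict with "img" (420x560x3 uint8, red, green, blue), "camera_matrix" (3x3 intrinsics, pixels), "camera_from_world" (4x4, takes a point from world to camera coordinates); the wrist camera has in their place "tool_from_camera" (4x4, takes a point from camera to tool coordinates, whose origin is the TCP and whose axes are the flange's). Camera axes: x right, y up, looking along -z (the intrinsics and any distortion apply to the point x, -y, -z); pixel columns grow to the right and rows downward; lengths in m; the calibration is good to about 2 mm. A picture is of the moment at which its call begins: read the wrist's pose just before it. There is no depth.
- r.finish_job(): hands the job in; it is judged then, once.
The state is a dict: "clock": time; "q": joint angles; "qd": joint speeds; "joint_torque": joint torques, N m; "tool_pos": TCP position; "eef_rot": TCP orientation; "contact_force": force on the tool from outside, world axes, zero at the start; "moment": the same for the moment, N m; "opening": opening from 0.0 (shut) to 1.0 (fully open); "finger_force": force on a finger pad.
Only numpy, scipy, OpenCV 4.12 (cv2) and the standard library are available. Lean on these libraries where they do the work, as an engineer would, in place of code of your own. Each camera call takes 0.05 s, during which the arm holds its last target. There are 200 camera calls.

## Working session

There is one attempt and no reset: what is moved stays moved. The work goes in short steps, Python scripts to look and compute and a shell command to move; the robot and the scene stay as the last step left them, time stands still between calls to the robot, and variables do not carry over. Pictures are saved under pics/ and viewed, at most 14 in all, crops included, and the job is handed in when it is done.

```bash
ls; mkdir -p pics; cat > h.py <<'E'
import numpy as np, cv2
from plant import r, cams
from scipy.spatial.transform import Rotation as R
def snap(n, f=None):
    s=r.get_state(); d=cams.snapshot(n); d['s']=s
    if 'tool_from_camera' in d:
        T=np.eye(4); T[:3,:3]=R.from_quat(s['eef_rot']).as_matrix(); T[:3,3]=s['tool_pos']
        d['wfc']=T@np.array(d['tool_from_camera'])
    else: d['wfc']=np.linalg.inv(np.array(d['camera_from_world']))
    if f: cv2.imwrite('pics/'+f, d['img'][:,:,::-1])
    return d
def ray(d,u,v,z):
    K=np.array(d['camera_matrix']); c=np.linalg.inv(K)@[u,v,1]; c=np.array([c[0],-c[1],-c[2]])
    w=d['wfc']; dr=w[:3,:3]@c; o=w[:3,3]; t=(z-o[2])/dr[2]
    return (o+t*dr)
def proj(d,p):
    q=np.linalg.inv(d['wfc'])@np.append(p,1); K=np.array(d['camera_matrix'])
    u=K@[q[0],-q[1],-q[2]]; return u[:2]/u[2]
E
python3 - <<'E'
from h import *
for n in('top','scene'):
    d=snap(n,n+'0.png'); print({k:(np.round(v,3).tolist() if k!='img' else 0) for k,v in d.items() if k!='s'})
print(r.get_state(), r.pinch_z)
a=cv2.imread('pics/top0.png');b=cv2.imread('pics/scene0.png')
E
```

```text
pics
{'img': 0, 'camera_matrix': [[411.57, 0.0, 282.151], [0.0, 411.57, 195.442], [0.0, 0.0, 1.0]], 'camera_from_world': [[0.004, -1.0, -0.001, -0.041], [0.982, 0.004, 0.188, -0.498], [-0.188, -0.002, 0.982, -1.076], [0.0, 0.0, 0.0, 1.0]], 'wfc': [[0.004, 0.982, -0.188, 0.287], [-1.0, 0.004, -0.002, -0.041], [-0.001, 0.188, 0.982, 1.15], [0.0, 0.0, 0.0, 1.0]]}
{'img': 0, 'camera_matrix': [[391.998, 0.0, 283.478], [0.0, 391.998, 212.185], [0.0, 0.0, 1.0]], 'camera_from_world': [[0.887, 0.462, -0.017, -0.418], [-0.373, 0.736, 0.565, 0.191], [0.273, -0.494, 0.825, -1.469], [0.0, 0.0, 0.0, 1.0]], 'wfc': [[0.887, -0.373, 0.273, 0.843], [0.462, 0.736, -0.494, -0.674], [-0.017, 0.565, 0.825, 1.097], [0.0, 0.0, 0.0, 1.0]]}
{'clock': 0.1, 'q': array([ 1.2867926 ,  0.68988943, -0.19451511,  1.56618578,  0.15733205,
        0.90248487, -0.21511114]), 'qd': array([-0.00191861, -0.0010461 ,  0.00045135, -0.00301247, -0.00037137,
        0.00053384, -0.00175156]), 'joint_torque': array([-2.16343666e-03, -5.28498209e+01, -1.27088439e+00, -1.53836149e+01,
       -5.24652028e-02,  1.97277237e-03,  3.03482091e-05]), 'tool_pos': array([ 0.19508472, -0.59321259,  0.23801123]), 'eef_rot': array([ 9.87395437e-01,  1.58270754e-01, -1.93031292e-04, -7.63094378e-04]), 'contact_force': array([-0.6595523 , -0.65949869,  0.16852742]), 'moment': array([-0.05675976,  0.00235812,  0.00492069]), 'finger_force': 0.0, 'opening': 0.9993534655048965} 0.0187
```

View pics/top0.png

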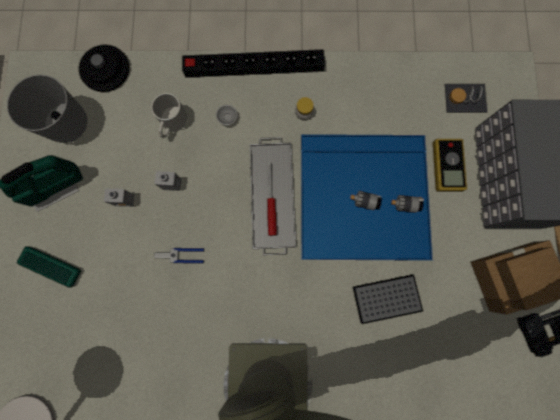

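View pics/scene0.png

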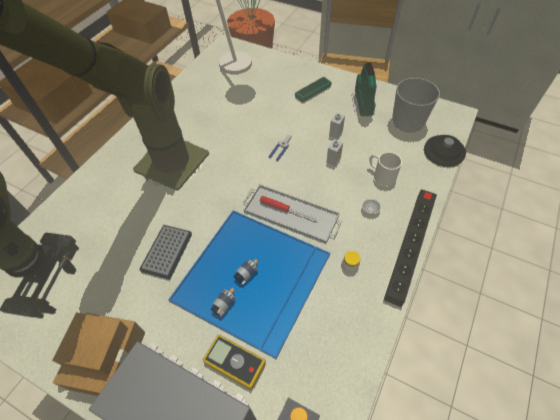

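The top view shows the tray at about (273,197) with the screwdriver at (271,207), tip away from the robot. The mat is at (367,197), the motors at (367,200) and (410,203), and the two housings at (167,178) and (117,196). The scene view agrees. Next I'll measure and enlarge.

```bash
python3 - <<'E'
from h import *
d=snap('top'); s=snap('scene')
a=d['img'];hsv=cv2.cvtColor(a,cv2.COLOR_RGB2HSV)
f=lambda p:np.round(p,3).tolist()
for n,u,v,z in[('tray',273,197,.016),('h1top',165,174,.078),('h2top',114,192,.078),('m1',367,201,.026),('m2',408,204,.026),('dish',228,116,.02),('mug',167,107,.09),('grease',305,106,.055),('pliers',180,255,.01),('bit',388,299,.02),('meter',450,165,.03)]: print(n,f(ray(d,u,v,z)))
m=cv2.inRange(hsv,(100,150,80),(118,255,255)); m[:,:296]=0
c=max(cv2.findContours(m,0,2)[0],key=cv2.contourArea);q=cv2.boxPoints(cv2.minAreaRect(c));print('mat',[f(ray(d,*p,.005)) for p in q])
m=cv2.inRange(hsv,(0,140,80),(8,255,255))|cv2.inRange(hsv,(172,140,80),(180,255,255)); m[:150]=0
c=max(cv2.findContours(m,0,2)[0],key=cv2.contourArea);q=cv2.boxPoints(cv2.minAreaRect(c));print('handle',[f(ray(d,*p,.016)) for p in q])
t=lambda i,u,v,w,h,k:cv2.resize(i[v:v+h,u:u+w],None,fx=k,fy=k,interpolation=cv2.INTER_CUBIC)
x=np.vstack([np.hstack([t(d['img'],90,155,100,70,4),t(d['img'],340,175,100,70,4)]),np.hstack([t(s['img'],300,105,66,70,4)[:, :264],t(s['img'],200,250,66,70,4),t(d['img'],240,130,66,70,4)[:, :264],np.zeros((280,8,3),np.uint8)])])
cv2.imwrite('pics/z1.png',x[:,:,::-1]);print(x.shape)
E
```

```text
tray [0.499, -0.013, 0.016]
h1top [0.549, 0.276, 0.078]
h2top [0.5, 0.408, 0.078]
m1 [0.487, -0.274, 0.026]
m2 [0.479, -0.387, 0.026]
dish [0.737, 0.12, 0.02]
mug [0.735, 0.277, 0.09]
grease [0.754, -0.102, 0.055]
pliers [0.337, 0.241, 0.01]
bit [0.223, -0.322, 0.02]
meter [0.59, -0.51, 0.03]
mat [[0.679, -0.096, 0.005], [0.681, -0.465, 0.005], [0.33, -0.443, 0.005], [0.328, -0.094, 0.005]]
handle [[0.496, 0.001, 0.016], [0.496, -0.016, 0.016], [0.396, -0.017, 0.016], [0.396, 0.0, 0.016]]
(560, 800, 3)
```

View pics/z1.png

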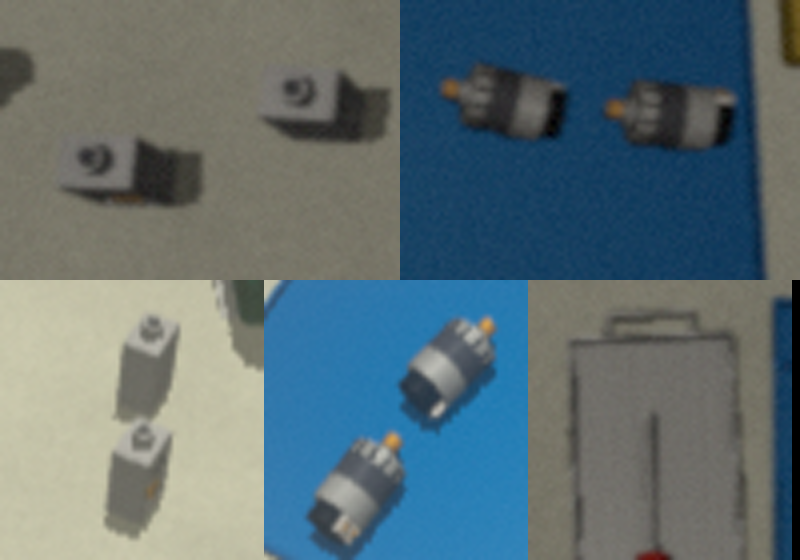

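The near housing H1 (0.549, 0.276) has its gears facing +x, and the far-left H2 (0.50, 0.408) has its gears facing the robot. Both motor shafts point to +y, and the terminals face roughly +x. I'll set up a move-difference helper and start on the screwdriver.

```bash
cat > go.py <<'E'
# print shift (tool axes, mm) then turn (deg) from the measured pose to: x y z(mm) yaw tilt ; tilt>0 about tool y: tool leans
import sys; from h import *
x,y,z,yaw=map(float,sys.argv[1:5]); tilt=float(sys.argv[5]) if len(sys.argv)>5 else 0
s=r.get_state(); A=R.from_quat(s['eef_rot'])
B=R.from_euler('z',yaw,degrees=True)*R.from_euler('x',180,degrees=True)*R.from_euler('y',tilt,degrees=True)
sh=A.inv().apply(np.array([x,y,z])-s['tool_pos']*1000)
print('clock %.1f pos'%s['clock'],np.round(s['tool_pos']*1000,1),'q',np.round(s['q'],2),'F',np.round(s['contact_force'],1),'open',round(s['opening']*88,1),'pad',round(s['finger_force'],1))
print('shift',np.round(sh,1),'turn',np.round((A.inv()*B).as_rotvec(degrees=True),1))
E
python3 go.py 454 -8 200 0
python3 - <<'E'
from h import *
d=snap('top')
for n,u,v,z in[('ridge',366,152,.009),('traytl',251,146,.016),('traytr',292,144,.016),('traybl',255,248,.016),('traybr',296,247,.016)]: print(n,ray(d,u,v,z).round(3))
E
```

```text
clock 0.2 pos [ 195.2 -593.3  238.2] q [ 1.29  0.69 -0.19  1.57  0.16  0.9  -0.22] F [-0.4  0.7 -0.5] open 87.8 pad 0.0
shift [ 428.8 -475.1   38.7] turn [-0.1  0.  18.2]
ridge [ 0.634 -0.28   0.009]
traytl [0.648 0.051 0.016]
traytr [ 0.654 -0.066  0.016]
traybl [0.357 0.035 0.016]
traybr [ 0.36  -0.077  0.016]
```

```bash
python3 -m pendant '[[-0.1,[42,-46,3],[0,0,0]],[-0.1,[42,-46,3],[0,0,0]],[-0.1,[42,-46,3],[0,0,0]],[-0.1,[42,-46,3],[0,0,0]],[-0.1,[42,-46,3],[0,0,0]],[-0.1,[42,-46,3],[0,0,0]],[-0.1,[42,-46,3],[0,0,0]],[-0.1,[42,-46,3],[0,0,0]]]' 25; python3 -m pendant '[[-0.1,[42,-46,5],[0,0,0]],[-0.1,[42,-46,5],[0,0,0]],[-0.1,[0,0,0],[0,0,9]],[-0.1,[0,0,0],[0,0,9]],[-0.1,[0,0,0],[0,0,0]]]'; python3 go.py 454 -8 200 0; python3 -c "
from h import *
d=snap('wrist','w1.png'); print(np.round(d['tool_from_camera'],3),d['camera_matrix'])"
```

```text
clock: 1.25
tool_pos: [0.4005, -0.1374, 0.2148]
eef_rot: [0.987, 0.158, 0.001, 0.0]
contact_force: [0.6, -0.1, 0.3]
opening: 0.552
finger_force: 0.0
clock: 1.88
tool_pos: [0.4506, -0.0253, 0.2047]
eef_rot: [1.0, 0.003, 0.0, 0.0]
contact_force: [-0.2, 0.1, -0.3]
opening: 0.546
finger_force: 0.0
clock 1.9 pos [450.6 -25.3 204.7] q [-0.05  0.53  0.01  2.11 -0.01  0.5  -1.6 ] F [-0.2  0.1 -0.3] open 48.0 pad 0.0
shift [  3.5 -17.2   4.7] turn [ 0.  -0.   0.3]
[[-0.001  0.947  0.322  0.084]
 [ 1.     0.001 -0.    -0.001]
 [-0.001  0.322 -0.947 -0.148]
 [ 0.     0.     0.     1.   ]] [[324.86348921   0.         286.79994178]
 [  0.         324.86348921 209.1661213 ]
 [  0.           0.           1.        ]]
```

View pics/w1.png

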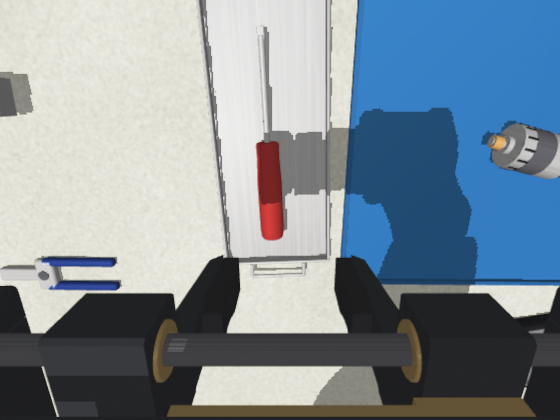

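The wrist view shows the handle from butt (272,238) to collar (267,143) and the tip at (261,27), so the tool yaw is small.

```bash
python3 -c "
from h import *
d=snap('wrist')
a=ray(d,272,238,.016);b=ray(d,267,143,.016);t=ray(d,261,27,.016);print(a,b,t)
y=np.degrees(np.arctan2(t[1]-a[1],t[0]-a[0]));u=(t-a)/np.linalg.norm(t-a);print(y,a+.063*u, np.linalg.norm(t-a))
print([ray(d,*p,.016).round(3) for p in((233,262),(327,262),(203,5),(330,5))])
"
```

```text
[ 0.38545209 -0.0085091   0.016     ] [ 0.49133304 -0.0043131   0.016     ] [ 5.96622619e-01 -2.37288874e-04  1.60000000e-02]
2.243200505169502 [ 0.44840382 -0.0060432   0.016     ] 0.21133247168892394
[array([0.355, 0.037, 0.016]), array([ 0.356, -0.072,  0.016]), array([0.614, 0.052, 0.016]), array([ 0.615, -0.063,  0.016])]
```

```bash
python3 -m pendant '[[-0.1,[-2.5,-19.5,0],[0,0,-2]],[-0.1,[0,0,50],[0,0,0]],[-0.1,[0,0,50],[0,0,0]],[-0.1,[0,0,50],[0,0,0]],[-0.1,[0,0,25],[0,0,0]],[-0.1,[0,0,12],[0,0,0]],[-0.1,[0,0,8],[0,0,0]],[-0.1,[0,0,0],[0,0,0]]]'; python3 go.py 448 -6 9 2.2
```

```text
clock: 2.98
tool_pos: [0.4559, -0.0063, 0.0156]
eef_rot: [1.0, 0.02, -0.007, -0.001]
contact_force: [0.4, -0.3, 0.6]
opening: 0.547
finger_force: 0.0
clock 3.0 pos [455.9  -6.3  15.6] q [-0.07  0.92 -0.02  2.19  0.28  0.04 -1.9 ] F [ 0.4 -0.3  0.6] open 48.1 pad 0.0
shift [-7.8 -0.6  6.8] turn [-0.1  0.8  0.1]
```

```bash
python3 -m pendant '[[-0.1,[10,0,0],[0,0.8,0]],[-0.1,[0,0,7],[0,0,0]],[-0.1,[0,0,0],[0,0,0]]]'; python3 go.py 455 -6 9 2.2
```

```text
clock: 3.35
tool_pos: [0.4678, -0.0058, 0.0102]
eef_rot: [1.0, 0.02, -0.001, -0.001]
contact_force: [-0.4, -0.0, -0.6]
opening: 0.552
finger_force: 0.0
clock 3.4 pos [467.8  -5.8  10.2] q [-0.07  0.94 -0.02  2.17  0.39  0.04 -2.01] F [-0.4 -0.  -0.6] open 48.6 pad 0.0
shift [-12.8  -0.3   1.2] turn [-0.1  0.1  0.1]
```

```bash
python3 -m pendant '[[1,[-4,0,0],[0,0,0]],[1,[0,0,0],[0,0,0]],[1,[0,0,0],[0,0,0]],[1,[0,0,0],[0,0,0]],[1,[0,0,0],[0,0,0]]]' 35;python3 -m pendant '[[1,[0,0,-20],[0,0,0]],[1,[0,0,-30],[0,0,0]],[1,[0,0,-30],[0,0,0]],[1,[0,0,-30],[0,0,0]],[1,[0,0,0],[0,0,0]]]' ; python3 go.py 654 -240 110 92; python3 go.py 654 -240 110 -88
```

```text
clock: 3.98
tool_pos: [0.4647, -0.006, 0.0102]
eef_rot: [1.0, 0.019, -0.002, -0.0]
contact_force: [-0.1, 0.2, 2.6]
opening: 0.271
finger_force: 35.0
clock: 4.6
tool_pos: [0.4659, -0.0061, 0.1214]
eef_rot: [1.0, 0.019, -0.001, -0.001]
contact_force: [-0.6, 1.2, -1.1]
opening: 0.272
finger_force: 35.0
clock 4.6 pos [465.9  -6.1 121.4] q [ 0.11  0.71 -0.31  2.13  0.58  0.38 -2.21] F [-0.6  1.2 -1.1] open 23.9 pad 35.0
shift [179.1 240.9  10.9] turn [ -0.1   0.  -89.8]
clock 4.6 pos [465.9  -6.1 121.4] q [ 0.11  0.71 -0.31  2.13  0.58  0.38 -2.21] F [-0.6  1.2 -1.1] open 23.9 pad 35.0
shift [179.1 240.9  10.9] turn [ 0.   0.1 90.2]
```

```bash
python3 -m pendant '[[1,[30,40,0],[0,0,-10]],[1,[0,0,0],[0,0,-10]],[1,[0,0,0],[0,0,-10]],[1,[0,0,0],[0,0,-10]],[1,[0,0,0],[0,0,-10]],[1,[0,0,0],[0,0,-10]],[1,[0,0,0],[0,0,-10]],[1,[0,0,0],[0,0,-10]]]';python3 -m pendant '[[1,[0,0,0],[0,0,-10]],[1,[0,0,0],[0,0,0]]]' ; python3 go.py 654 -301 110 90
```

```text
clock: 5.6
tool_pos: [0.4954, -0.0448, 0.1183]
eef_rot: [0.751, 0.66, -0.003, -0.003]
contact_force: [-0.5, -0.1, -1.4]
opening: 0.271
finger_force: 35.0
clock: 5.85
tool_pos: [0.4955, -0.0448, 0.1184]
eef_rot: [0.694, 0.72, -0.002, -0.003]
contact_force: [0.4, 0.2, -1.4]
opening: 0.271
finger_force: 35.0
clock 5.8 pos [495.5 -44.8 118.4] q [ 0.46  0.84 -0.79  2.03  0.95  0.7  -0.91] F [ 0.4  0.2 -1.4] open 23.9 pad 35.0
shift [-261.9  149.1    6.8] turn [-0.5 -0.1  2.1]
```

```bash
python3 -m pendant '[[1,[-43,25,0],[0,0,0]],[1,[-43,25,0],[0,0,0]],[1,[-43,25,0],[0,0,0]],[1,[-43,25,0],[0,0,0]],[1,[-43,25,0],[0,0,0]],[1,[-43,25,0],[0,0,0]],[1,[0,0,0],[0,0,2]],[1,[0,0,0],[0,0,0]]]' ; python3 go.py 654 -301 110 90; python3 -c "
from h import *
d=snap('wrist','w2.png');snap('top','t2.png')"
```

```text
clock: 6.85
tool_pos: [0.6557, -0.2955, 0.1178]
eef_rot: [0.706, 0.708, -0.002, -0.003]
contact_force: [-0.9, 1.7, -1.4]
opening: 0.269
finger_force: 35.0
clock 6.8 pos [ 655.7 -295.5  117.8] q [ 0.72  1.07 -0.83  1.31  0.81  1.11 -0.2 ] F [-0.9  1.7 -1.4] open 23.7 pad 35.0
shift [-5.5 -1.6  7.8] turn [-0.4 -0.1  0.2]
```

View pics/w2.png

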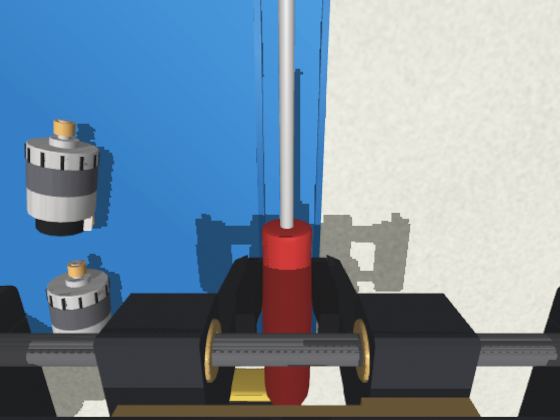

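The view shows the strip between the ridge (columns 257–263 at row 100) and the far rim (columns about 322–328), with the driver along it.

```bash
python3 -c "
from h import *
d=snap('wrist')
for u,v in((257,100),(263,100),(322,100),(328,100),(258,20),(329,20)): print(u,v,ray(d,u,v,.009).round(4))
g=d['img'][60].astype(int);print(g[245:345].sum(1).tolist())"
```

```text
257 100 [ 0.632  -0.2109  0.009 ]
263 100 [ 0.6365 -0.2109  0.009 ]
322 100 [ 0.6808 -0.2106  0.009 ]
328 100 [ 0.6853 -0.2106  0.009 ]
258 20 [ 0.6339 -0.1578  0.009 ]
329 20 [ 0.6836 -0.1576  0.009 ]
[433, 433, 434, 433, 432, 433, 433, 433, 432, 441, 455, 456, 458, 459, 458, 458, 363, 264, 393, 437, 436, 436, 437, 437, 437, 438, 437, 437, 439, 439, 438, 438, 439, 406, 453, 514, 560, 589, 616, 650, 677, 695, 669, 636, 601, 572, 540, 493, 421, 440, 440, 440, 440, 442, 442, 443, 445, 442, 445, 445, 444, 444, 444, 444, 445, 444, 444, 445, 444, 443, 445, 445, 445, 445, 324, 251, 399, 442, 442, 441, 442, 441, 503, 650, 675, 673, 674, 675, 675, 677, 678, 677, 675, 675, 676, 680, 686, 690, 691, 691]
```

```bash
python3 -m pendant '[[1,[-5,1.5,40],[0,0,0]],[1,[0,0,40],[0,0,0]],[1,[0,0,16],[0,0,0]],[1,[0,0,6],[0,0,0]],[1,[0,0,3],[0,0,0]],[1,[0,0,0],[0,0,0]]]' ; python3 go.py 657 -301 11 90
```

```text
clock: 7.75
tool_pos: [0.6581, -0.3019, 0.0152]
eef_rot: [0.706, 0.708, -0.001, -0.001]
contact_force: [0.4, -0.9, -0.3]
opening: 0.275
finger_force: 35.0
clock 7.8 pos [ 658.1 -301.9   15.2] q [ 0.7   1.2  -0.78  1.32  0.9   0.99 -0.25] F [ 0.4 -0.9 -0.3] open 24.2 pad 35.0
shift [ 1.  -1.1  4.2] turn [-0.2  0.   0.2]
```

```bash
python3 -m pendant '[[1,[0,0,2.5],[0,0,0]],[1,[0,0,0],[0,0,0]],[1,[0,0,1.5],[0,0,0]],[1,[0,0,0],[0,0,0]]]' ; python3 -m pendant '[[0.25,[0,0,0],[0,0,0]],[0.25,[0,0,0],[0,0,0]],[0.25,[0,0,0],[0,0,0]],[0.25,[0,0,-20],[0,0,0]],[0.25,[0,0,-50],[0,0,0]],[0.25,[0,0,-50],[0,0,0]],[0.25,[0,0,-50],[0,0,0]],[0.25,[0,0,0],[0,0,0]]]'; python3 go.py 549 276 200 0;  python3 -c "
from h import *
d=snap('wrist','w3.png')"
```

```text
clock: 8.25
tool_pos: [0.6582, -0.3017, 0.0115]
eef_rot: [0.706, 0.708, -0.001, -0.001]
contact_force: [-0.4, 1.3, 6.8]
opening: 0.273
finger_force: 35.0
clock: 9.25
tool_pos: [0.6613, -0.3017, 0.1868]
eef_rot: [0.706, 0.708, 0.001, 0.002]
contact_force: [0.1, -0.2, -0.5]
opening: 0.376
finger_force: 0.0
clock 9.2 pos [ 661.3 -301.7  186.8] q [ 0.73  1.01 -0.87  1.24  0.76  1.21 -0.15] F [ 0.1 -0.2 -0.5] open 33.1 pad 0.0
shift [ 578.  -110.4  -14.7] turn [ 0.3 -0.2 90.2]
```

View pics/w3.png

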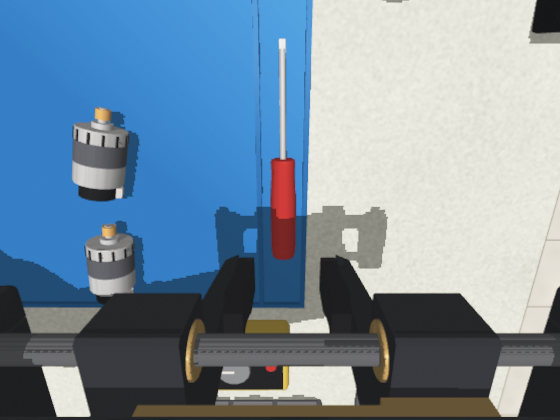

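The screwdriver lies in the strip, (283,40)–(283,258). Now on to housing H1.

```bash
python3 -m pendant '[[0.2,[58,-11,-5],[0,0,0]],[0.2,[58,-11,-5],[0,0,0]],[-0.7,[58,-11,-5],[0,0,0]],[-0.7,[58,-11,0],[0,0,0]],[-0.7,[58,-11,0],[0,0,0]],[-0.7,[58,-11,0],[0,0,10]],[-0.7,[0,0,0],[0,0,10]],[-0.7,[0,0,0],[0,0,10]]]' ;python3 -m pendant '[[-0.7,[0,0,0],[0,0,10]],[-0.7,[0,0,0],[0,0,10]],[-0.7,[0,0,0],[0,0,10]],[-0.7,[0,0,0],[0,0,10]],[-0.7,[0,0,0],[0,0,10]],[-0.7,[0,0,0],[0,0,10]],[-0.7,[0,0,0],[0,0,0]]]' ; python3 go.py 549 276 200 0;python3 go.py 580 276 200 0 -40
```

```text
clock: 10.3
tool_pos: [0.5898, 0.0466, 0.1945]
eef_rot: [0.866, 0.5, -0.003, -0.002]
contact_force: [0.2, -0.2, -0.1]
opening: 0.85
finger_force: 0.0
clock: 11.18
tool_pos: [0.5902, 0.0457, 0.1947]
eef_rot: [1.0, 0.003, -0.003, 0.0]
contact_force: [0.1, 0.4, -0.2]
opening: 0.85
finger_force: 0.0
clock 11.2 pos [590.2  45.7 194.7] q [ 0.1   0.73 -0.45  1.7   0.41  0.81 -2.1 ] F [ 0.1  0.4 -0.2] open 74.8 pad 0.0
shift [ -39.9 -230.6   -5.2] turn [0.  0.4 0.3]
clock 11.2 pos [590.2  45.7 194.7] q [ 0.1   0.73 -0.45  1.7   0.41  0.81 -2.1 ] F [ 0.1  0.4 -0.2] open 74.8 pad 0.0
shift [  -8.9 -230.4   -5.4] turn [  0.2 -39.6   0.3]
```

```bash
python3 -m pendant '[[-0.7,[-20,-57,-5],[0,0,0]],[-0.7,[-20,-57,0],[0,0,0]],[-0.7,[-20,-57,0],[0,0,0]],[-0.7,[-20,-57,0],[0,0,0]],[-0.7,[0,0,0],[0,0,0]]]' ; python3 go.py 549 276 200 0;python3 -c "
from h import *
d=snap('wrist','w4.png')"
```

```text
clock: 11.8
tool_pos: [0.5065, 0.2805, 0.2009]
eef_rot: [1.0, 0.009, -0.003, -0.002]
contact_force: [0.3, -0.7, 0.4]
opening: 0.846
finger_force: 0.0
clock 11.8 pos [506.5 280.5 200.9] q [-0.33  0.7  -0.43  1.74  0.38  0.79 -2.49] F [ 0.3 -0.7  0.4] open 74.5 pad 0.0
shift [42.4  5.3  0.6] turn [-0.3  0.4  1. ]
```

View pics/w4.png

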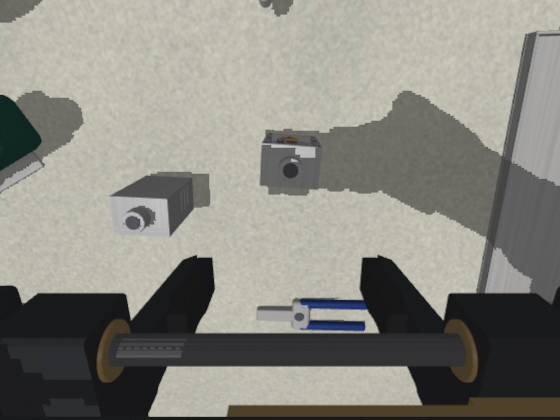

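The wrist view shows H1 with its nose at (290,170), top front edge (262,187)–(320,187) and gears on the far side. H2's nose is at (135,221). Next I'll compute positions and turn to yaw 180, since joint 7 is near its limit.

```bash
python3 -m pendant '[[-0.7,[0,0,0],[0,0,-10.5]],[-0.7,[0,0,0],[0,0,-10.5]],[-0.7,[0,0,0],[0,0,-10.5]],[-0.7,[0,0,0],[0,0,-10.5]],[-0.7,[0,0,0],[0,0,-10.5]],[-0.7,[0,0,0],[0,0,-10.5]],[-0.7,[0,0,0],[0,0,-10.5]],[-0.7,[0,0,0],[0,0,-10.5]]]' >/dev/null; python3 - <<'E'
from h import *
d=snap('wrist'); import json
# recompute using pose of w4 (tool pose noted)
T=np.eye(4);T[:3,:3]=R.from_quat([1,.009,-.003,-.002]).as_matrix();T[:3,3]=[.5065,.2805,.2009]
d['wfc']=T@np.array(d['tool_from_camera'])
for n,u,v,z in(('h1nose',290,170,.092),('h1fl',262,187,.078),('h1fr',320,187,.078),('h2nose',135,221,.092),('h2fl',115,234,.078),('h2fr',169,235,.078)):print(n,ray(d,u,v,z).round(4))
t=snap('top')
for n,u,v in(('h1n',165,177-.5),('h2n',113.5,194.5)):print(n,ray(t,u,v,.092).round(4))
E
python3 -m pendant '[[-0.7,[0,0,0],[0,0,-10.5]],[-0.7,[0,0,0],[0,0,-10.5]],[-0.7,[0,0,0],[0,0,-10.5]],[-0.7,[0,0,0],[0,0,-10.5]],[-0.7,[0,0,0],[0,0,-10.5]],[-0.7,[0,0,0],[0,0,-10.5]],[-0.7,[0,0,0],[0,0,-10.5]],[-0.7,[0,0,0],[0,0,-10.5]]]'; python3 go.py 549 276 180 180 40
```

```text
h1nose [0.5365 0.2793 0.092 ]
h1fl [0.5182 0.303  0.078 ]
h1fr [0.5191 0.2531 0.078 ]
h2nose [0.4902 0.4098 0.092 ]
h2fl [0.4716 0.4367 0.078 ]
h2fr [0.4716 0.3877 0.078 ]
h1n [0.5391 0.271  0.092 ]
h2n [0.4901 0.4032 0.092 ]
clock: 13.95
tool_pos: [0.5107, 0.2718, 0.2003]
eef_rot: [0.102, 0.995, -0.001, -0.002]
contact_force: [-0.2, -0.6, -0.0]
opening: 0.848
finger_force: 0.0
clock 13.9 pos [510.7 271.8 200.3] q [ 0.02  0.93 -1.17  1.72  0.93  1.16 -0.06] F [-0.2 -0.6 -0. ] open 74.6 pad 0.0
shift [-36.7  11.9  20. ] turn [  4.   39.6 -11.3]
```

```bash
python3 -m pendant '[[-0.7,[0,0,0],[0,0,-10]],[-0.7,[0,0,0],[0,0,-1.5]],[-0.7,[-40,0,0],[0,10,0]],[-0.7,[0,0,0],[0,10,0]],[-0.7,[0,0,0],[0,10,0]],[-0.7,[0,0,0],[0,10,0]],[-0.7,[0,0,0],[0,0,0]]]'; python3 go.py 592 278 112 180 40
```

```text
clock: 14.82
tool_pos: [0.5514, 0.2727, 0.1969]
eef_rot: [0.007, 0.938, 0.0, -0.345]
contact_force: [-0.4, -1.0, 0.2]
opening: 0.851
finger_force: 0.0
clock 14.8 pos [551.4 272.7 196.9] q [-0.06  1.28 -1.19  0.92  0.54  1.89  0.6 ] F [-0.4 -1.   0.2] open 74.9 pad 0.0
shift [-85.9   6.2  38.3] turn [ 0.3 -0.4 -0.7]
```

```bash
python3 -m pendant '[[-0.7,[-29,2,13],[0,0,0]],[-0.7,[-29,2,13],[0,0,0]],[-0.7,[-29,2,12],[0,0,0]],[-0.7,[0,0,0],[0,0,0]]]'; python3 go.py 528 278 36 180 40;python3 -c "
from h import *
d=snap('wrist','w5.png')"
```

```text
clock: 15.32
tool_pos: [0.5913, 0.2792, 0.1145]
eef_rot: [0.003, 0.939, -0.0, -0.344]
contact_force: [-0.1, -0.1, 0.3]
opening: 0.847
finger_force: 0.0
clock 15.3 pos [591.3 279.2 114.5] q [-0.12  1.41 -1.15  0.73  0.63  1.92  0.73] F [-0.1 -0.1  0.3] open 74.5 pad 0.0
shift [ -2.4  -1.3 100.8] turn [ 0.1 -0.2 -0.3]
```

View pics/w5.png

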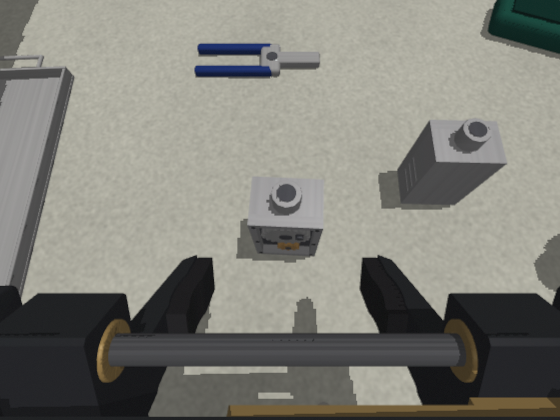

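H1 is centred between the fingers at column 286 with its gears visible at (288,240). Advancing to grip.

```bash
python3 -c "
from h import *
d=snap('wrist');print(ray(d,286,192,.092))"; python3 -m pendant '[[-0.7,[-1,-1,30],[0,0,0]],[-0.7,[-1,0,30],[0,0,0]],[-0.7,[0,0,25],[0,0,0]],[-0.7,[0,0,14],[0,0,0]],[-0.7,[0,0,0],[0,0,0]]]'; python3 go.py 528 278 36 180 40
```

```text
[0.53368016 0.28003553 0.092     ]
clock: 16.05
tool_pos: [0.5292, 0.2782, 0.0394]
eef_rot: [0.002, 0.939, 0.001, -0.344]
contact_force: [0.6, -0.6, 0.1]
opening: 0.848
finger_force: 0.0
clock 16.1 pos [529.2 278.2  39.4] q [-0.05  1.45 -1.15  1.03  0.66  1.68  0.62] F [ 0.6 -0.6  0.1] open 74.6 pad 0.0
shift [-1.2 -0.2  3.4] turn [ 0.2 -0.3 -0.2]
```

```bash
python3 -m pendant '[[1,[0,0,2],[0,0,0]],[1,[0,0,0],[0,0,0]],[1,[0,0,0],[0,0,0]],[1,[0,0,0],[0,0,0]],[1,[0,0,0],[0,0,0]]]' 50; python3 -m pendant '[[1,[23,0,-27],[0,0,0]],[1,[23,0,-27],[0,0,0]],[1,[30,0,-35],[0,0,0]],[1,[30,0,-35],[0,0,0]],[1,[0,0,0],[0,0,0]]]'; python3 go.py 500 60 180 0 0;  python3 -c "
from h import *
d=snap('top','t3.png');x=cv2.resize(d['img'][100:300,80:350],None,fx=2.5,fy=2.5);cv2.imwrite('pics/t3.png',x[:,:,::-1])"
```

```text
clock: 16.68
tool_pos: [0.5286, 0.2789, 0.0376]
eef_rot: [0.002, 0.939, 0.002, -0.344]
contact_force: [1.7, 0.9, 2.8]
opening: 0.566
finger_force: 49.4
clock: 17.3
tool_pos: [0.5282, 0.2794, 0.2029]
eef_rot: [0.002, 0.94, 0.002, -0.342]
contact_force: [0.5, -0.1, -4.2]
opening: 0.565
finger_force: 49.4
clock 17.3 pos [528.2 279.4 202.9] q [-0.04  1.26 -1.21  1.01  0.53  1.84  0.55] F [ 0.5 -0.1 -4.2] open 49.7 pad 49.4
shift [   6.4 -219.6   34.5] turn [-61.5  -0.4 168.9]
```

View pics/t3.png

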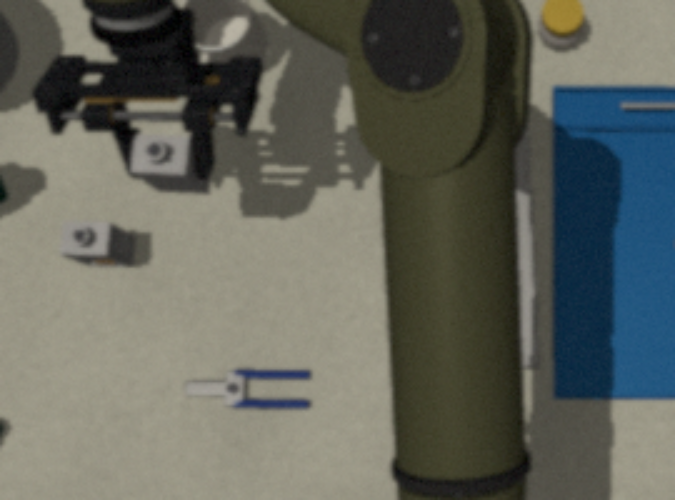

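H1 is held with its nose up. I'll bring it upright over the tray and turn.

```bash
python3 -m pendant '[[1,[0,0,0],[0,-10,0]],[1,[0,0,0],[0,-10,0]],[1,[0,0,0],[0,-10,0]],[1,[0,0,0],[0,-10,0]],[1,[-10,-50,-10],[0,0,0]],[1,[-10,-50,-10],[0,0,0]],[1,[-10,-50,-10],[0,0,0]],[1,[-10,-50,-10],[0,0,0]]]'; python3 -m pendant '[[1,[0,-50,0],[0,0,0]],[1,[0,-20,0],[0,0,10.5]],[1,[0,0,0],[0,0,10.5]],[1,[0,0,0],[0,0,10.5]],[1,[0,0,0],[0,0,10.5]],[1,[0,0,0],[0,0,10.5]],[1,[0,0,0],[0,0,10.5]],[1,[0,0,0],[0,0,10.5]]]';python3 -m pendant '[[1,[0,0,0],[0,0,10.5]],[1,[0,0,0],[0,0,10.5]],[1,[0,0,0],[0,0,10.5]],[1,[0,0,0],[0,0,10.5]],[1,[0,0,0],[0,0,10.5]],[1,[0,0,0],[0,0,10.5]],[1,[0,0,0],[0,0,10.5]],[1,[0,0,0],[0,0,10.5]]]'; python3 go.py 500 -18 200 3 -50
```

```text
clock: 18.35
tool_pos: [0.5657, 0.0752, 0.2375]
eef_rot: [0.002, 1.0, -0.001, -0.005]
contact_force: [0.6, -0.3, -3.3]
opening: 0.565
finger_force: 49.4
clock: 19.35
tool_pos: [0.5647, 0.0071, 0.2372]
eef_rot: [0.603, 0.798, -0.003, -0.004]
contact_force: [-0.2, 0.0, -4.6]
opening: 0.568
finger_force: 49.4
clock: 20.35
tool_pos: [0.5646, 0.0072, 0.2373]
eef_rot: [0.982, 0.19, -0.005, -0.001]
contact_force: [0.3, -0.5, -3.4]
opening: 0.564
finger_force: 49.4
clock 20.4 pos [564.6   7.2 237.3] q [ 0.23  0.66 -0.56  1.73  0.43  0.89 -1.7 ] F [ 0.3 -0.5 -3.4] open 49.6 pad 49.4
shift [-69.   -0.5  38. ] turn [  8.1 -48.9  17.7]
```

```bash
python3 -m pendant '[[1,[0,0,0],[0,0,9.5]],[1,[0,0,0],[0,0,9.5]],[1,[-20,0,0],[0,0,0]],[1,[0,0,0],[0,0,0]]]'; python3 -c "
from h import *
d=snap('wrist','w6.png')"; python3 -m pendant '[[1,[0,0,0],[0,-10,0]],[1,[0,0,0],[0,-10,0]],[1,[0,0,0],[0,-10,0]],[1,[0,0,0],[0,-10,0]],[1,[0,0,0],[0,-10,0]],[1,[0,0,0],[0,0,0]]]'; python3 go.py 424 -18 100 3 -50
```

```text
clock: 20.85
tool_pos: [0.5436, 0.0062, 0.2378]
eef_rot: [1.0, 0.028, -0.006, 0.0]
contact_force: [-0.2, -0.6, -3.5]
opening: 0.566
finger_force: 49.4
clock: 21.65
tool_pos: [0.5465, 0.0074, 0.2336]
eef_rot: [0.904, 0.025, -0.427, 0.012]
contact_force: [0.0, -0.1, -3.6]
opening: 0.565
finger_force: 49.4
clock 21.6 pos [546.5   7.4 233.6] q [ 0.06  1.1  -0.41  0.99  0.18  1.97 -1.82] F [ 0.  -0.1 -3.6] open 49.7 pad 49.4
shift [ 24.6  18.6 180.4] turn [0.1 0.6 0.1]
```

View pics/w6.png

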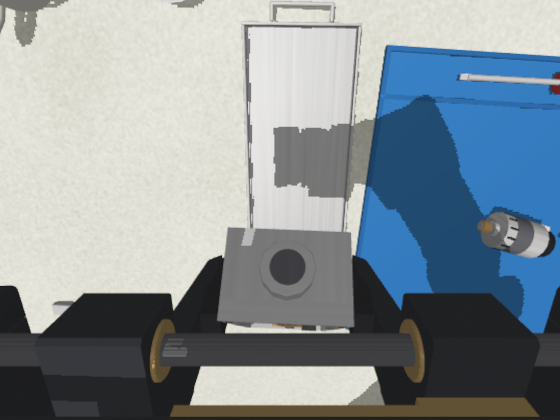

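The tray's far corners are at (244,23) and (360,24), with its sides at (251,230) and (349,230).

```bash
python3 - <<'E'
from h import *
d=snap('wrist')
T=np.eye(4);T[:3,:3]=R.from_quat([.9995,.028,-.006,0]).as_matrix();T[:3,3]=[.5436,.0062,.2378]
d['wfc']=T@np.array(d['tool_from_camera'])
for p in((244,23),(360,24),(251,225),(349,225)):print(ray(d,*p,.016).round(4))
E
python3 -m pendant '[[1,[5,4,36],[0,0,0]],[1,[5,4,36],[0,0,0]],[1,[5,4,36],[0,0,0]],[1,[5,4,36],[0,0,0]],[1,[0,0,0],[0,0,0]]]';python3 go.py 424 -18 14 3 -50;python3 go.py 424 -18 60 3 -50
```

```text
[0.6923 0.0583 0.016 ]
[ 0.6978 -0.0575  0.016 ]
[0.4749 0.0473 0.016 ]
[ 0.4815 -0.0722  0.016 ]
clock: 22.32
tool_pos: [0.4482, -0.0157, 0.1337]
eef_rot: [0.905, 0.025, -0.424, 0.012]
contact_force: [0.5, -0.7, -2.7]
opening: 0.562
finger_force: 49.4
clock 22.3 pos [448.2 -15.7 133.7] q [ 0.14  1.09 -0.42  1.43  0.23  1.57 -1.86] F [ 0.5 -0.7 -2.7] open 49.4 pad 49.4
shift [76.4  0.8 95.3] turn [0.2 0.2 0.1]
clock 22.3 pos [448.2 -15.7 133.7] q [ 0.14  1.09 -0.42  1.43  0.23  1.57 -1.86] F [ 0.5 -0.7 -2.7] open 49.4 pad 49.4
shift [41.1  0.9 65.9] turn [0.2 0.2 0.1]
```

The tray has been knocked about 4 cm to +x and is now centred near (0.545, -0.008). I'll adjust the slot.

```bash
python3 go.py 449 -12 40 3 -50; python3 -m pendant '[[1,[24,-1,20],[0,0,0]],[1,[24,-1,20],[0,0,0]],[1,[23,-1,20],[0,0,0]],[1,[0,0,0],[0,0,0]]]';python3 go.py 449 -12 14 3 -50; python3 -c "
from h import *
d=snap('wrist','w7.png')"
```

```text
clock 22.3 pos [448.2 -15.7 133.7] q [ 0.14  1.09 -0.42  1.43  0.23  1.57 -1.86] F [ 0.5 -0.7 -2.7] open 49.4 pad 49.4
shift [72.6 -3.7 59.2] turn [0.2 0.2 0.1]
clock: 22.82
tool_pos: [0.4495, -0.0111, 0.04]
eef_rot: [0.905, 0.025, -0.423, 0.012]
contact_force: [0.6, 0.2, -2.5]
opening: 0.571
finger_force: 49.4
clock 22.8 pos [449.5 -11.1  40. ] q [ 0.12  1.23 -0.4   1.4   0.27  1.46 -1.87] F [ 0.6  0.2 -2.5] open 50.2 pad 49.4
shift [19.6  0.9 17. ] turn [0.1 0.1 0.2]
```

View pics/w7.png

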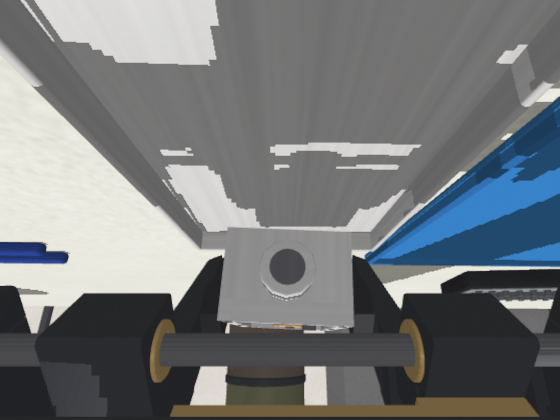

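The housing is centred between the tray sides with its gears up and its back towards the floor. Lowering.

```bash
python3 -m pendant '[[1,[9.5,0.5,8],[0,0,0]],[1,[5,0,4],[0,0,0]],[1,[0,0,0],[0,0,0]]]'; python3 -m pendant '[[1,[2,0,1.7],[0,0,0]],[1,[0,0,0],[0,0,0]]]';  python3 -m pendant '[[1,[1.5,0,1.3],[0,0,0]],[1,[0,0,0],[0,0,0]]]';
```

```text
clock: 23.25
tool_pos: [0.4484, -0.0119, 0.0207]
eef_rot: [0.905, 0.025, -0.425, 0.012]
contact_force: [0.1, -0.7, -3.6]
opening: 0.567
finger_force: 49.4
clock: 23.5
tool_pos: [0.4485, -0.0118, 0.0182]
eef_rot: [0.905, 0.025, -0.425, 0.012]
contact_force: [0.0, -0.0, -2.3]
opening: 0.56
finger_force: 49.4
clock: 23.75
tool_pos: [0.4484, -0.0118, 0.0162]
eef_rot: [0.905, 0.025, -0.425, 0.012]
contact_force: [-0.1, 0.1, -3.2]
opening: 0.562
finger_force: 49.4
```

```bash
for i in 1; do python3 -m pendant '[[1,[1.2,0,1],[0,0,0]],[1,[0,0,0],[0,0,0]]]'; done; python3 -m pendant '[[1,[1.2,0,1],[0,0,0]],[1,[0,0,0],[0,0,0]]]'
```

```text
clock: 24.0
tool_pos: [0.4485, -0.0117, 0.0148]
eef_rot: [0.905, 0.026, -0.425, 0.012]
contact_force: [-0.1, -0.8, -2.0]
opening: 0.564
finger_force: 49.4
clock: 24.25
tool_pos: [0.4484, -0.0118, 0.0146]
eef_rot: [0.905, 0.026, -0.425, 0.012]
contact_force: [1.4, -0.8, 6.6]
opening: 0.564
finger_force: 49.3
```

```bash
python3 -m pendant '[[-0.3,[0,0,0],[0,0,0]],[-0.4,[0,0,0],[0,0,0]],[-0.4,[0,0,0],[0,0,0]],[-0.4,[0,0,-15],[0,0,0]],[-0.4,[0,0,-45],[0,0,0]],[-0.4,[-20,0,-50],[0,0,0]],[-0.4,[-40,0,-50],[0,0,0]],[-0.7,[0,0,0],[0,0,0]]]'; python3 go.py 490 410 200 180 -45;  python3 -c "
from h import *
d=snap('wrist');e=snap('scene');cv2.imwrite('pics/c8.png',np.hstack([cv2.resize(d['img'],(400,300)),cv2.resize(e['img'][110:270,200:414],(400,300))])[:,:,::-1])"
```

```text
clock: 25.25
tool_pos: [0.5357, -0.0063, 0.1637]
eef_rot: [0.907, 0.025, -0.42, 0.011]
contact_force: [-0.6, 0.2, -0.3]
opening: 0.792
finger_force: 0.0
clock 25.2 pos [535.7  -6.3 163.7] q [ 0.09  1.15 -0.4   1.08  0.22  1.82 -1.81] F [-0.6  0.2 -0.3] open 69.7 pad 0.0
shift [ -42.  -418.2   -5.9] turn [-1.301e+02  1.000e-01 -1.198e+02]
```

View pics/c8.png

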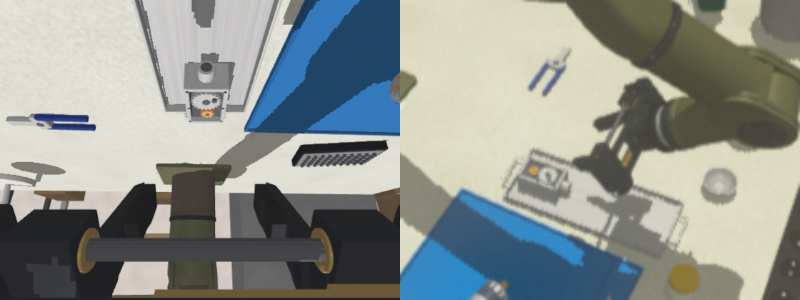

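H1 lies gears-up in the tray. Next, H2.

```bash
python3 -m pendant '[[-0.7,[0,0,-40],[0,10,0]],[-0.7,[0,0,0],[0,10,0]],[-0.7,[0,0,0],[0,10,0]],[-0.7,[0,0,0],[0,10,0]],[-0.7,[0,0,0],[0,10,0]],[-0.7,[-15,-55,0],[0,0,0]],[-0.7,[-15,-55,0],[0,0,0]],[-0.7,[-15,-55,0],[0,0,0]]]';python3 -m pendant '[[-0.7,[0,0,0],[0,0,-10.5]],[-0.7,[0,0,0],[0,0,-10.5]],[-0.7,[0,0,0],[0,0,-10.5]],[-0.7,[0,0,0],[0,0,-10.5]],[-0.7,[0,0,0],[0,0,-10.5]],[-0.7,[0,0,0],[0,0,-10.5]],[-0.7,[0,0,0],[0,0,-10.5]],[-0.7,[0,0,0],[0,0,-10.5]]]';python3 -m pendant '[[-0.7,[0,0,0],[0,0,-10.5]],[-0.7,[0,0,0],[0,0,-10.5]],[-0.7,[0,0,0],[0,0,-10.5]],[-0.7,[0,0,0],[0,0,-10.5]],[-0.7,[0,0,0],[0,0,-10.5]],[-0.7,[0,0,0],[0,0,-10.5]],[-0.7,[0,0,0],[0,0,-10.5]],[-0.7,[0,0,0],[0,0,-9]]]'; python3 go.py 480 410 200 180
```

```text
clock: 26.35
tool_pos: [0.5071, 0.1573, 0.1842]
eef_rot: [1.0, 0.028, -0.004, 0.0]
contact_force: [-0.0, -0.4, -0.5]
opening: 0.853
finger_force: 0.0
clock: 27.35
tool_pos: [0.5077, 0.1559, 0.184]
eef_rot: [0.722, 0.692, -0.004, -0.003]
contact_force: [0.1, 1.0, -0.1]
opening: 0.846
finger_force: 0.0
clock: 28.35
tool_pos: [0.5078, 0.1559, 0.184]
eef_rot: [0.087, 0.996, -0.001, -0.004]
contact_force: [-0.3, -0.9, 0.8]
opening: 0.847
finger_force: 0.0
clock 28.4 pos [507.8 155.9 184. ] q [ 0.24  0.9  -1.16  1.87  0.96  1.07  0.07] F [-0.3 -0.9  0.8] open 74.5 pad 0.0
shift [ 71.4 245.4 -16. ] turn [-0.1 -0.5 -9.9]
```

```bash
python3 -m pendant '[[-0.7,[20,49,-5],[0,0,0]],[-0.7,[20,49,-5],[0,0,0]],[-0.7,[20,49,-5],[0,0,0]],[-0.7,[20,49,-5],[0,0,0]],[-0.7,[20,49,-5],[0,0,0]],[-0.7,[0,0,0],[0,0,-9.9]],[-0.7,[0,0,0],[0,-10,0]],[-0.7,[0,0,0],[0,-10,0]]]';python3 -m pendant '[[-0.7,[0,0,0],[0,-10,0]],[-0.7,[0,0,0],[0,-10,0]],[-0.7,[0,0,0],[0,0,0]]]'; python3 go.py 435 410 113 180 -40
```

```text
clock: 29.35
tool_pos: [0.4541, 0.4148, 0.2091]
eef_rot: [0.003, 0.985, -0.001, 0.172]
contact_force: [-0.7, 0.2, -0.4]
opening: 0.852
finger_force: 0.0
clock: 29.72
tool_pos: [0.4511, 0.4158, 0.2084]
eef_rot: [-0.002, 0.941, -0.003, 0.337]
contact_force: [-0.0, -0.3, -0.0]
opening: 0.85
finger_force: 0.0
clock 29.7 pos [451.1 415.8 208.4] q [-0.64  0.81 -0.83  2.06  1.58  1.19 -0.92] F [-0.  -0.3 -0. ] open 74.8 pad 0.0
shift [73.  -5.2 63.5] turn [-0.2 -0.6  0.3]
```

```bash
python3 -m pendant '[[-0.7,[36,-3,32],[0,-0.6,0]],[-0.7,[36,-2,32],[0,0,0]],[-0.7,[0,0,0],[0,0,0]]]'; python3 go.py 435 410 113 180 -40; python3 -m pendant '[[-0.7,[0,0,25],[0,0,0]],[-0.7,[0,0,25],[0,0,0]],[-0.7,[0,0,0],[0,0,0]]]'; python3 go.py 499 410 36 180 -40
```

```text
clock: 30.1
tool_pos: [0.4409, 0.4079, 0.1119]
eef_rot: [0.003, 0.94, -0.005, 0.342]
contact_force: [0.1, -0.4, 0.6]
opening: 0.853
finger_force: 0.0
clock 30.1 pos [440.9 407.9 111.9] q [-0.7   0.99 -0.77  2.13  1.76  1.26 -1.17] F [ 0.1 -0.4  0.6] open 75.1 pad 0.0
shift [ 3.8  2.1 -4.7] turn [-0.7 -0.  -0.1]
clock: 30.48
tool_pos: [0.4757, 0.409, 0.0786]
eef_rot: [0.006, 0.939, -0.002, 0.345]
contact_force: [-0.2, -0.2, 0.9]
opening: 0.848
finger_force: 0.0
clock 30.5 pos [475.7 409.   78.6] q [-0.66  1.06 -0.73  2.08  1.85  1.24 -1.16] F [-0.2 -0.2  0.9] open 74.6 pad 0.0
shift [ 9.9  1.3 47.6] turn [-0.5  0.4 -0.5]
```

```bash
python3 -m pendant '[[-0.7,[10,1,0],[-0.5,0,0]],[-0.7,[0,0,20],[0,0,0]],[-0.7,[0,0,17],[0,0,0]],[-0.7,[0,0,8],[0,0,0]],[-0.7,[0,0,0],[0,0,0]]]'; python3 go.py 499 410 36 180 -40
```

```text
clock: 31.1
tool_pos: [0.495, 0.4112, 0.0362]
eef_rot: [0.002, 0.939, 0.002, 0.344]
contact_force: [-0.2, 1.2, 0.5]
opening: 0.848
finger_force: 0.0
clock 31.1 pos [495.  411.2  36.2] q [-0.65  1.14 -0.69  2.05  1.95  1.24 -1.17] F [-0.2  1.2  0.5] open 74.6 pad 0.0
shift [-2.9 -1.2  2.8] turn [ 0.2  0.3 -0.3]
```

```bash
python3 -m pendant '[[1,[0,0,1],[0,0,0]],[1,[0,0,0],[0,0,0]],[1,[0,0,0],[0,0,0]],[1,[0,0,0],[0,0,0]],[1,[0,0,0],[0,0,0]]]' 50; python3 -m pendant '[[1,[-19,0,-23],[0,0,0]],[1,[-25,0,-30],[0,0,0]],[1,[-30,0,-36],[0,0,0]],[1,[-30,0,-36],[0,0,0]],[1,[0,0,0],[0,10,0]],[1,[0,0,0],[0,10,0]],[1,[0,0,0],[0,10,0]],[1,[0,0,0],[0,10,0]]]'; python3 go.py 540 0 220 180
```

```text
clock: 31.72
tool_pos: [0.4952, 0.4119, 0.0365]
eef_rot: [0.002, 0.939, 0.003, 0.345]
contact_force: [-0.9, -0.8, 2.6]
opening: 0.557
finger_force: 49.7
clock: 32.72
tool_pos: [0.4937, 0.4101, 0.1992]
eef_rot: [0.0, 1.0, 0.003, 0.003]
contact_force: [0.7, 0.5, -4.1]
opening: 0.568
finger_force: 49.7
clock 32.7 pos [493.7 410.1 199.2] q [-0.28  0.93 -1.    1.54  0.84  1.14  0.11] F [ 0.7  0.5 -4.1] open 50.0 pad 49.7
shift [ -46.8 -409.9  -23.1] turn [ 0.4  0.4 -0.1]
```

```bash
python3 -m pendant '[[1,[-13,-52,-4],[0,0,0]],[1,[-13,-52,-4],[0,0,0]],[1,[-13,-52,-4],[0,0,0]],[1,[-13,-52,-4],[0,0,0]],[1,[-13,-52,-4],[0,0,0]],[1,[-13,-52,-4],[0,0,0]],[1,[-13,-52,-4],[0,0,0]],[1,[-13,-52,-4],[0,0,0]]]'; python3 -m pendant '[[1,[0,0,0],[0,0,-3]],[1,[0,0,0],[0,10,0]],[1,[0,0,0],[0,10,0]],[1,[0,0,0],[0,10,0]],[1,[0,0,0],[0,10,0]],[1,[0,0,0],[0,10,0]],[1,[0,0,0],[0,0,0]]]'; python3 go.py 583 -5 100 183 50
```

```text
clock: 33.72
tool_pos: [0.5963, -0.0082, 0.2289]
eef_rot: [0.001, 1.0, 0.002, 0.005]
contact_force: [1.0, -0.7, -2.6]
opening: 0.567
finger_force: 49.7
clock: 34.6
tool_pos: [0.5898, -0.0107, 0.2184]
eef_rot: [-0.023, 0.921, -0.014, -0.388]
contact_force: [0.1, 0.1, -3.0]
opening: 0.564
finger_force: 49.7
clock 34.6 pos [589.8 -10.7 218.4] q [ 0.15  1.18 -0.68  0.86  0.4   2.03  1.23] F [ 0.1  0.1 -3. ] open 49.6 pad 49.7
shift [-80.1   7.1  87.3] turn [-0.4  4.4 -0.4]
```

```bash
python3 -m pendant '[[1,[-27,2,29],[0,0,0]],[1,[-27,2,29],[0,0,0]],[1,[-27,2,29],[0,0,0]],[1,[0,0,0],[0,0,0]]]'; python3 go.py 583 -5 60 183 50; python3 - <<'E'
from h import *
# tray seen in the top view: edges near H1 free part
d=snap('wrist'); g=cv2.cvtColor(d['img'],cv2.COLOR_RGB2HSV)
m=cv2.inRange(g,(12,120,90),(30,255,255)); n,l,st,c=cv2.connectedComponentsWithStats(m)
for s,p in zip(st[1:],c[1:]):
    if s[4]>8: print(s[4],p.round(),ray(d,*p,.03).round(3))
E
```

```text
clock: 35.1
tool_pos: [0.5831, -0.0024, 0.1018]
eef_rot: [-0.026, 0.922, -0.009, -0.387]
contact_force: [0.7, -0.2, -1.4]
opening: 0.563
finger_force: 49.7
clock 35.1 pos [583.1  -2.4 101.8] q [ 0.15  1.3  -0.68  0.92  0.45  1.86  1.21] F [ 0.7 -0.2 -1.4] open 49.6 pad 49.7
shift [-29.7  -2.8  29.4] turn [-0.   4.4  0.3]
231 [282. 130.] [ 0.427 -0.014  0.03 ]
164 [ 21. 181.] [ 0.495 -0.232  0.03 ]
909 [283. 231.] [ 0.529 -0.007  0.03 ]
566 [159. 351.] [ 0.619 -0.084  0.03 ]
92 [418. 339.] [0.602 0.088 0.03 ]
100 [420. 370.] [0.622 0.088 0.03 ]
3527 [384. 408.] [0.644 0.063 0.03 ]
```

```bash
python3 -m pendant '[[1,[-15,-2,15],[0,4.5,0]],[1,[-25,-1,21],[0,0,0]],[1,[0,0,0],[0,0,0]]]'; python3 go.py 583 -5 16 183 50
```

```text
clock: 35.52
tool_pos: [0.5843, -0.0057, 0.0494]
eef_rot: [-0.025, 0.906, -0.011, -0.422]
contact_force: [-0.8, 0.1, -3.0]
opening: 0.564
finger_force: 49.7
clock 35.5 pos [584.3  -5.7  49.4] q [ 0.12  1.42 -0.65  0.8   0.46  1.92  1.26] F [-0.8  0.1 -3. ] open 49.6 pad 49.7
shift [-24.8   0.7  22.5] turn [-0.   0.   0.1]
```

```bash
python3 -m pendant '[[1,[-12,0,10.5],[0,0,0]],[1,[-8,0,7],[0,0,0]],[1,[0,0,0],[0,0,0]]]'; python3 -m pendant '[[1,[-2,0,1.7],[0,0,0]],[1,[0,0,0],[0,0,0]]]';  python3 -m pendant '[[1,[-1.2,0,1],[0,0,0]],[1,[0,0,0],[0,0,0]]]';python3 -m pendant '[[1,[-1.2,0,1],[0,0,0]],[1,[0,0,0],[0,0,0]]]'
```

```text
clock: 35.9
tool_pos: [0.5837, -0.0061, 0.0223]
eef_rot: [-0.025, 0.906, -0.011, -0.422]
contact_force: [0.6, 1.0, -1.7]
opening: 0.566
finger_force: 49.7
clock: 36.15
tool_pos: [0.5841, -0.0061, 0.0202]
eef_rot: [-0.025, 0.906, -0.011, -0.422]
contact_force: [0.8, -0.2, -2.9]
opening: 0.566
finger_force: 49.7
clock: 36.4
tool_pos: [0.5839, -0.0062, 0.0184]
eef_rot: [-0.025, 0.906, -0.011, -0.422]
contact_force: [0.8, -0.2, -3.2]
opening: 0.561
finger_force: 49.7
clock: 36.65
tool_pos: [0.5839, -0.0062, 0.0167]
eef_rot: [-0.025, 0.906, -0.011, -0.422]
contact_force: [0.1, 0.7, -2.4]
opening: 0.563
finger_force: 49.7
```

```bash
python3 -m pendant '[[1,[-1.2,0,1],[0,0,0]],[1,[0,0,0],[0,0,0]]]';  python3 -m pendant '[[1,[-1.2,0,1],[0,0,0]],[1,[0,0,0],[0,0,0]]]'
```

```text
clock: 36.9
tool_pos: [0.584, -0.0061, 0.0154]
eef_rot: [-0.025, 0.906, -0.011, -0.422]
contact_force: [-0.4, 0.5, -2.5]
opening: 0.567
finger_force: 49.7
clock: 37.15
tool_pos: [0.584, -0.0062, 0.0152]
eef_rot: [-0.025, 0.906, -0.011, -0.423]
contact_force: [-1.1, -1.5, 5.6]
opening: 0.56
finger_force: 49.7
```

```bash
python3 -m pendant '[[-0.3,[0,0,0],[0,0,0]],[-0.4,[0,0,0],[0,0,0]],[-0.4,[0,0,0],[0,0,0]],[-0.4,[0,0,-15],[0,0,0]],[-0.4,[0,0,-40],[0,0,0]],[-0.4,[20,0,-40],[0,0,0]],[-0.4,[50,0,-30],[0,0,0]],[-0.4,[30,0,-30],[0,0,0]]]'; python3 -m pendant '[[0.5,[0,0,0],[0,-10,0]],[1,[0,0,0],[0,-10,0]],[1,[0,0,0],[0,-10,0]],[1,[0,0,0],[0,-10,0]],[1,[0,0,0],[0,-10,0]],[1,[0,0,0],[0,0,10.5]],[1,[0,0,0],[0,0,10.5]],[1,[0,0,0],[0,0,10.5]]]';python3 -m pendant '[[1,[0,0,0],[0,0,10.5]],[1,[0,0,0],[0,0,10.5]],[1,[0,0,0],[0,0,10.5]],[1,[0,0,0],[0,0,10.5]],[1,[0,0,0],[0,0,10.5]],[1,[0,0,0],[0,0,6]],[1,[0,0,0],[0,0,0]]]'; python3 go.py 480 -400 230 90
```

```text
clock: 38.15
tool_pos: [0.6137, -0.0063, 0.144]
eef_rot: [-0.027, 0.899, -0.012, -0.436]
contact_force: [-1.4, 0.8, -1.0]
opening: 0.696
finger_force: 0.0
clock: 39.15
tool_pos: [0.6132, -0.0069, 0.1415]
eef_rot: [0.246, 0.969, -0.008, -0.02]
contact_force: [0.2, 0.9, -0.3]
opening: 0.007
finger_force: 0.0
clock: 40.02
tool_pos: [0.6133, -0.0067, 0.1412]
eef_rot: [0.685, 0.728, -0.017, -0.013]
contact_force: [0.1, -0.1, -1.0]
opening: 0.005
finger_force: 0.0
clock 40.0 pos [613.3  -6.7 141.2] q [-0.3   0.86  0.44  1.66 -0.47  0.77  0.42] F [ 0.1 -0.1 -1. ] open 0.4 pad 0.0
shift [-384.8 -160.6  -80.7] turn [-2.4  0.3  3.5]
```

```bash
python3 -m pendant '[[1,[0,0,-30],[-2.4,0.3,3.5]],[1,[-58,-16,-10],[0,0,0]],[1,[-58,-16,-10],[0,0,0]],[1,[-58,-20,-10],[0,0,0]],[1,[-58,-20,-10],[0,0,0]],[1,[-58,-20,-10],[0,0,0]],[1,[-58,-20,-10],[0,0,0]],[1,[-58,-20,0],[0,0,0]]]';python3 -m pendant '[[1,[-50,-5,0],[0,0,0]],[1,[0,0,0],[0,0,0]]]'; python3 go.py 480 -480 230 90; python3 - <<'E'
from h import *
d=snap('wrist');e=snap('scene');t=snap('top')
import pickle;pickle.dump({k:{q:v for q,v in x.items() if q!='s'} for k,x in(('w',d),('s',e),('t',t))},open('m.pkl','wb'))
h=cv2.cvtColor(d['img'],cv2.COLOR_RGB2HSV)
a=cv2.resize(d['img'],(560,420)); 
b=cv2.resize(e['img'][255:325,200:265],None,fx=3.6,fy=3.6,interpolation=cv2.INTER_CUBIC)[:, :234]
c=cv2.resize(t['img'][130:260,240:305],None,fx=2.6,fy=2.6,interpolation=cv2.INTER_CUBIC)[:168,:]
x=np.zeros((420,794,3),np.uint8);x[:,:560]=a;x[:252,560:560+b.shape[1]]=b;x[252:,560:560+c.shape[1]]=c[:, :]
cv2.imwrite('pics/c9.png',x[:,:,::-1])
E
```

```text
clock: 41.02
tool_pos: [0.4815, -0.4149, 0.2323]
eef_rot: [0.707, 0.707, 0.0, 0.001]
contact_force: [0.8, -0.3, -0.5]
opening: 0.005
finger_force: 0.0
clock: 41.28
tool_pos: [0.4736, -0.468, 0.2314]
eef_rot: [0.71, 0.705, -0.002, 0.001]
contact_force: [0.6, 0.2, 0.1]
opening: 0.003
finger_force: 0.0
clock 41.3 pos [ 473.6 -468.   231.4] q [ 0.5   0.79  0.43  1.46 -0.36  0.97  1.01] F [0.6 0.2 0.1] open 0.3 pad 0.0
shift [-11.9   6.5   1.4] turn [-0.1  0.2 -0.4]
```

View pics/c9.png

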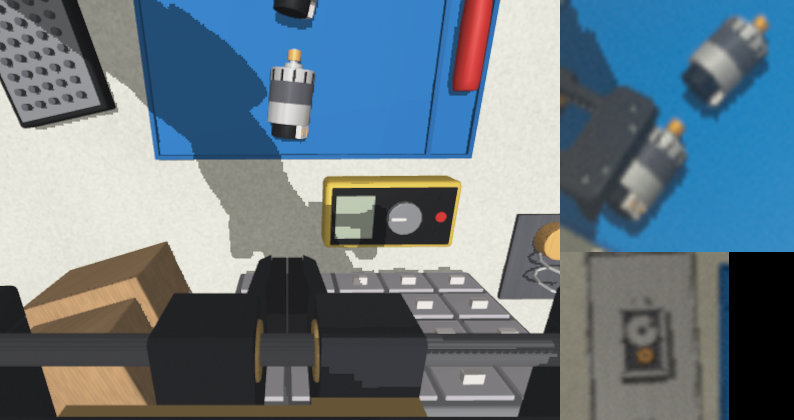

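The view shows motor m2 at (290,100) with its white terminal at (301,130), i.e. tipped to +x from the top. m1's bell is at (296,8), also with its terminal to +x. H2 lies gears-up in the tray. Next I'll move to see both motors and measure by colour mask.

```bash
python3 -m pendant '[[1,[40,6,0],[0,0,0]],[1,[40,0,0],[0,0,0]],[1,[0,0,0],[0,0,0]]]'; cat > mot.py <<'E'
from h import *
d=snap('wrist'); im=d['img']; h=cv2.cvtColor(im,cv2.COLOR_RGB2HSV)
blue=cv2.inRange(h,(95,120,60),(120,255,255))
mat=cv2.morphologyEx(blue,cv2.MORPH_CLOSE,np.ones((75,75)))
ob=(mat>0)&(blue==0); ob[265:]=0
ob=cv2.morphologyEx(ob.astype(np.uint8),cv2.MORPH_OPEN,np.ones((7,7)))
n,l,st,c=cv2.connectedComponentsWithStats(ob)
for i in range(1,n):
    if 600<st[i][4]<9000:
        hs=h[l==i]; cnt=cv2.findContours((l==i).astype(np.uint8),0,2)[0][0]
        print('blob',st[i],'rect',[np.round(x,1) for x in cv2.minAreaRect(cnt)], ray(d,*c[i],.026).round(4))
        # brass pinion
        p=np.argwhere((l==i)&(cv2.inRange(h,(10,130,120),(28,255,255))>0))
        if len(p)>3: print(' pinion',p.mean(0)[::-1].round(1),len(p),ray(d,*p.mean(0)[::-1],.026).round(4))
        y0=st[i][1]
        for y in range(st[i][1],st[i][1]+st[i][3],6):
            xs=np.where(l[y]==i)[0]; print(y,xs[0],xs[-1],' '.join('%d/%d'%(h[y,x,2],h[y,x,1]) for x in range(xs[0],xs[-1],4)))
E
python3 mot.py
```

```text
clock: 41.8
tool_pos: [0.485, -0.3766, 0.231]
eef_rot: [0.705, 0.709, 0.002, -0.002]
contact_force: [0.1, -0.1, -0.5]
opening: 0.004
finger_force: 0.0
blob [ 429    0   42  183 3267] rect [array([454.,  91.]), array([ 27. , 184.8]), np.float64(9.5)] [ 0.6547 -0.3054  0.026 ]
0 464 470 110/35 234/1
6 463 470 111/64 235/2
12 462 469 107/69 235/1
18 461 468 106/89 235/1
24 460 467 104/88 234/1
30 459 466 106/115 233/1
36 458 465 106/115 232/1
42 458 464 128/18 224/2
48 457 463 125/22 224/1
54 456 462 119/24 223/2
60 455 461 117/31 224/2
66 454 460 111/32 223/1
72 453 459 111/64 226/2
78 452 458 108/68 226/2
84 442 467 73/73 139/180 174/185 213/172 227/163 211/182 188/184
90 441 466 79/77 137/181 174/185 213/172 227/165 212/183 183/184
96 441 465 88/130 145/181 182/182 218/170 223/168 204/185
102 439 464 94/119 137/181 174/185 211/174 226/167 210/183 184/184
108 438 464 78/75 137/181 175/184 212/174 225/168 212/183 185/185
114 437 463 76/77 140/180 174/185 210/175 224/168 212/182 186/184
120 436 462 81/101 140/182 174/183 206/177 223/169 213/182 188/184
126 435 461 81/101 141/179 174/183
[... 2168 characters left out ...]
161/3 133/4 122/2 153/2 162/2 125/2 121/2 121/2
170 262 301 92/0 156/3 184/3 200/3 214/1 127/4 213/2 205/4 79/6 161/3
176 261 300 79/97 63/16 72/14 165/2 201/3 140/2 213/4 205/4 50/15 162/3
182 261 300 62/41 65/16 67/15 105/17 110/14 110/16 107/17 99/13 95/13 82/16
188 260 299 74/83 64/16 65/12 66/15 109/16 110/16 108/17 101/15 96/16 84/15
194 260 298 105/29 113/2 99/3 72/11 67/15 108/17 107/17 100/13 96/16 80/16
200 259 298 107/43 112/2 117/0 123/2 122/2 189/3 207/2 196/3 179/1 144/2
206 259 296 109/37 114/4 119/2 122/4 123/2 121/2 122/2 186/3 174/3 137/2
212 263 296 42/103 40/13 103/2 120/2 122/4 122/4 118/2 113/2 125/18
218 263 296 34/68 28/18 29/18 31/16 29/18 29/18 145/12 132/104 110/63
```

m2's terminal is about 40° from the top towards +x and m1's about 95°. I'll roll m2 first by pressing on top and dragging towards -x.

```bash
python3 go.py 484 -387 90 84.5; python3 -m pendant '[[1,[-8,1,50],[0,0,5.5]],[1,[-2,0,50],[0,0,0]],[1,[0,0,40],[0,0,0]],[1,[0,0,0],[0,0,0]]]'; python3 go.py 484 -387 52 84.5
```

```text
clock 41.9 pos [ 484.4 -379.5  231.4] q [ 0.36  0.72  0.43  1.62 -0.37  0.88  0.93] F [-0.1 -1.   0.6] open 0.6 pad 0.0
shift [ -7.8  -0.5 141.4] turn [ 0.  -0.1  5.7]
clock: 42.35
tool_pos: [0.4821, -0.3917, 0.0886]
eef_rot: [0.741, 0.672, -0.0, -0.003]
contact_force: [-0.3, 0.3, 0.3]
opening: 0.004
finger_force: 0.0
clock 42.4 pos [ 482.1 -391.7   88.6] q [ 0.42  0.92  0.35  1.7  -0.49  0.62  0.95] F [-0.3  0.3  0.3] open 0.3 pad 0.0
shift [ 4.7  1.6 36.6] turn [-0.3 -0.2 -0.1]
```

```bash
python3 -m pendant '[[1,[4,1.5,25],[0,0,0]],[1,[0,0,11],[0,0,0]],[1,[0,0,3],[0,0,0]],[1,[0,0,0],[0,0,0]]]'; python3 -m pendant '[[1,[0,0,1],[0,0,0]],[1,[0,0,0],[0,0,0]]]';python3 -m pendant '[[1,[0,0,1],[0,0,0]],[1,[0,0,0],[0,0,0]]]'
```

```text
clock: 42.85
tool_pos: [0.4859, -0.3896, 0.0532]
eef_rot: [0.741, 0.672, 0.0, 0.001]
contact_force: [0.3, -0.4, -0.4]
opening: 0.005
finger_force: 0.0
clock: 43.1
tool_pos: [0.4858, -0.3891, 0.0517]
eef_rot: [0.741, 0.672, 0.0, 0.0]
contact_force: [0.4, 0.3, 0.2]
opening: 0.005
finger_force: 0.0
clock: 43.35
tool_pos: [0.4855, -0.3888, 0.0502]
eef_rot: [0.741, 0.672, 0.0, -0.0]
contact_force: [0.2, -0.7, -0.1]
opening: 0.007
finger_force: 0.0
```

```bash
python3 -m pendant '[[1,[0,0,1],[0,0,0]],[1,[0,0,0],[0,0,0]]]';python3 -m pendant '[[1,[0,0,1],[0,0,0]],[1,[0,0,0],[0,0,0]]]';python3 -m pendant '[[1,[0,0,0.7],[0,0,0]],[1,[0,0,0],[0,0,0]]]'
```

```text
clock: 43.6
tool_pos: [0.4855, -0.3888, 0.0491]
eef_rot: [0.741, 0.672, 0.0, -0.0]
contact_force: [0.7, -0.4, 0.1]
opening: 0.005
finger_force: 0.0
clock: 43.85
tool_pos: [0.4858, -0.389, 0.0484]
eef_rot: [0.741, 0.672, 0.0, -0.0]
contact_force: [0.1, 1.3, 2.0]
opening: 0.004
finger_force: 1.0
clock: 44.1
tool_pos: [0.4863, -0.3891, 0.0483]
eef_rot: [0.741, 0.672, 0.0, 0.0]
contact_force: [0.2, 1.6, 5.7]
opening: 0.001
finger_force: 3.1
```

```bash
python3 -m pendant '[[1,[0,0,0.4],[0,0,0]],[1,[0,-3,0],[0,0,0]],[1,[0,-4,0],[0,0,0]],[1,[0,-4,0],[0,0,0]],[1,[0,-4,0],[0,0,0]],[1,[0,0,0],[0,0,0]]]';python3 -m pendant '[[1,[0,-4,0],[0,0,0]],[1,[0,-4,0],[0,0,0]],[1,[0,-4,0],[0,0,0]],[1,[0,-3,0],[0,0,0]],[1,[0,0,0],[0,0,0]]]'
```

```text
clock: 44.85
tool_pos: [0.4711, -0.3876, 0.0483]
eef_rot: [0.741, 0.672, 0.0, 0.0]
contact_force: [0.1, 1.2, 7.5]
opening: 0.009
finger_force: 4.4
clock: 45.48
tool_pos: [0.4564, -0.386, 0.0483]
eef_rot: [0.741, 0.672, 0.001, 0.0]
contact_force: [0.4, 1.4, 8.9]
opening: 0.006
finger_force: 4.5
```

```bash
python3 -m pendant '[[1,[0,0,-20],[0,0,0]],[1,[0,0,-50],[0,0,0]],[1,[-20,0,-55],[0,0,0]],[1,[-30,0,-55],[0,0,0]],[1,[-30,0,0],[0,0,0]],[1,[0,0,0],[0,0,0]]]';python3 go.py 460 -460 231 84.5; python3 mot.py | grep -A40 'blob \[ *2[0-9][0-9] '
```

```text
clock: 46.22
tool_pos: [0.4465, -0.4683, 0.2286]
eef_rot: [0.742, 0.67, -0.001, 0.001]
contact_force: [-0.1, 0.1, -0.3]
opening: 0.006
finger_force: 0.0
clock 46.2 pos [ 446.5 -468.3  228.6] q [ 0.51  0.77  0.45  1.53 -0.38  0.93  0.97] F [-0.1  0.1 -0.3] open 0.6 pad 0.0
shift [ 9.7 12.6 -2.4] turn [ 0.   0.2 -0.3]
blob [ 272   45   44   91 3207] rect [array([293.5,  90. ]), array([90., 43.]), np.float64(90.0)] [ 0.4617 -0.381   0.026 ]
 pinion [293.6  51.2] 85 [ 0.4659 -0.3417  0.026 ]
45 289 298 183/116 199/15 164/51
51 287 300 155/66 233/130 230/131 173/136
57 288 299 135/87 163/3 139/4
63 284 302 176/87 193/1 229/1 211/1 180/3
69 272 315 49/5 170/3 130/2 206/2 167/3 167/2 232/2 214/1 165/3 188/4 35/15
75 272 315 45/11 171/4 131/4 207/4 225/2 222/2 230/1 211/2 167/3 186/3 57/4
81 272 314 77/17 93/16 100/15 105/17 111/14 125/14 119/17 106/14 102/18 97/16 81/13
87 272 314 62/45 93/19 100/15 105/17 111/16 126/18 118/15 106/14 100/13 96/16 80/16
93 272 314 75/31 92/17 100/15 106/17 112/16 124/14 117/15 106/17 100/13 96/16 79/13
99 272 314 82/34 100/15 108/12 115/13 119/11 134/13 126/12 114/11 107/10 102/15 84/12
105 272 314 133/19 172/3 191/3 207/2 223/2 228/1 218/2 203/4 184/3 176/1 140/4
111 272 314 150/48 173/3 192/3 208/2 221/2 226/2 216/1 202/4 183/3 175/4 136/2
117 272 314 147/50 173/3 192/3 209/4 218/1 224/2 215/1 200/3 180/3 173/4 133/2
123 277 309 59/130 36/14 33/15 44/12 229/8 231/8 232/9 231/8
129 278 309 33/15 38/13 43/18 120/11 231/8 231/14 230/8 198/106
135 284 307 69/118 61/79 180/10 202/11 141/5 98/49
```

m2 rolled cleanly and is now about 20° short of the top. Second stroke of about 16 mm.

```bash
python3 go.py 466 -387 52 84.5; python3 -m pendant '[[1,[30,4,50],[0,0,0]],[1,[30,4,50],[0,0,0]],[1,[22,3,40],[0,0,0]],[1,[0,0,30],[0,0,0]],[1,[0,0,0],[0,0,0]]]'; python3 go.py 466 -387 49 84.5
```

```text
clock 46.3 pos [ 447.2 -466.   227.5] q [ 0.5   0.77  0.45  1.53 -0.38  0.93  0.97] F [ 0.1  1.9 -0.7] open 0.8 pad 0.0
shift [ 80.4  11.  175.5] turn [-0.  -0.  -0.2]
clock: 46.9
tool_pos: [0.4658, -0.3818, 0.0548]
eef_rot: [0.74, 0.672, 0.0, -0.004]
contact_force: [-0.3, -0.7, 0.5]
opening: 0.006
finger_force: 0.0
clock 46.9 pos [ 465.8 -381.8   54.8] q [ 0.44  0.95  0.3   1.77 -0.52  0.52  0.99] F [-0.3 -0.7  0.5] open 0.5 pad 0.0
shift [-5.2  0.8  5.8] turn [-0.3 -0.3 -0. ]
```

```bash
python3 -m pendant '[[1,[-4,0,4],[-0.3,-0.3,0]],[1,[0,0,0],[0,0,0]],[1,[0,0,1.5],[0,0,0]],[1,[0,0,0],[0,0,0]]]';python3 -m pendant '[[1,[0,0,1],[0,0,0]],[1,[0,0,0],[0,0,0]]]'
```

```text
clock: 47.4
tool_pos: [0.4667, -0.3891, 0.052]
eef_rot: [0.741, 0.672, -0.0, 0.004]
contact_force: [0.9, -0.3, 0.6]
opening: 0.009
finger_force: 0.0
clock: 47.65
tool_pos: [0.4665, -0.3889, 0.0505]
eef_rot: [0.741, 0.672, -0.0, 0.003]
contact_force: [0.7, 1.0, 0.1]
opening: 0.003
finger_force: 0.0
```

```bash
python3 -m pendant '[[1,[0,0,1.5],[0,0,0]],[1,[0,0,0],[0,0,0]]]';python3 -m pendant '[[1,[0,0,1],[0,0,0]],[1,[0,0,0],[0,0,0]]]';python3 -m pendant '[[1,[0,0,0.7],[0,0,0]],[1,[0,0,0],[0,0,0]]]'
```

```text
clock: 47.9
tool_pos: [0.4664, -0.3889, 0.0488]
eef_rot: [0.741, 0.672, -0.0, 0.003]
contact_force: [-0.1, -0.3, -0.2]
opening: 0.005
finger_force: 0.0
clock: 48.15
tool_pos: [0.4669, -0.3891, 0.0485]
eef_rot: [0.741, 0.672, 0.0, 0.004]
contact_force: [-0.4, 1.0, 4.1]
opening: 0.003
finger_force: 1.9
clock: 48.4
tool_pos: [0.4673, -0.3892, 0.0483]
eef_rot: [0.741, 0.672, 0.0, 0.004]
contact_force: [0.4, 1.9, 8.0]
opening: 0.011
finger_force: 4.3
```

```bash
cat >> mot.py <<'E'
print('TERM')
for i in range(1,n):
    if 600<st[i][4]<9000 and st[i][2]<80 and st[i][0]<400:
        x0,y0,w,hh,_=st[i]
        pts=np.argwhere((l==i)&(np.arange(420)[:,None]<y0+hh*.85)&(np.arange(420)[:,None]>y0+hh*.3)).astype(np.float32)
        # barrel axis: row-wise midpoints
        ys=[y for y in range(int(y0+hh*.35),int(y0+hh*.82))]; mid=[np.where(l[y]==i)[0][[0,-1]].mean() for y in ys]; a=np.polyfit(ys,mid,1)
        for y in range(int(y0+hh*.8),min(y0+hh+4,262)):
            v=h[y,x0-4:x0+w+4,2]; s=h[y,x0-4:x0+w+4,1]
            dk=np.where((v<80)&(s<60))[0]; br=np.where((v>150)&(s<40))[0]
            if len(dk)>=6 and len(br): print(y,'axis %.1f'%np.polyval(a,y),'bright',br.min()+x0-4,br.max()+x0-4,'dark',dk.min()+x0-4,dk.max()+x0-4)
        print('axis slope deg',np.degrees(np.arctan(a[0])).round(1))
E
python3 -m pendant '[[1,[0,0,0.3],[0,0,0]],[1,[0,-4,0],[0,0,0]],[1,[0,-4,0],[0,0,0]],[1,[0,-4,0],[0,0,0]],[1,[0,-4,0],[0,0,0]],[1,[0,0,0],[0,0,0]]]';python3 -m pendant '[[1,[0,0,-20],[0,0,0]],[1,[0,0,-50],[0,0,0]],[1,[-20,0,-55],[0,0,0]],[1,[-35,0,-55],[0,0,0]],[1,[-35,0,0],[0,0,0]],[1,[0,0,0],[0,0,0]]]'; python3 mot.py | sed -n '/TERM/,$p'
```

```text
clock: 49.15
tool_pos: [0.4512, -0.3876, 0.0483]
eef_rot: [0.741, 0.672, 0.0, 0.004]
contact_force: [0.0, 1.8, 11.0]
opening: 0.002
finger_force: 5.3
clock: 49.9
tool_pos: [0.4394, -0.4779, 0.2267]
eef_rot: [0.742, 0.67, -0.001, 0.005]
contact_force: [-1.4, 0.2, -0.6]
opening: 0.004
finger_force: 0.0
TERM
110 axis 289.3 bright 280 298 dark 274 305
111 axis 289.3 bright 280 298 dark 274 305
112 axis 289.3 bright 280 298 dark 274 305
113 axis 289.3 bright 280 298 dark 274 305
114 axis 289.3 bright 280 298 dark 274 305
115 axis 289.2 bright 280 298 dark 274 305
116 axis 289.2 bright 280 298 dark 274 305
117 axis 289.2 bright 280 298 dark 274 305
118 axis 289.2 bright 280 298 dark 274 305
119 axis 289.2 bright 280 298 dark 274 305
120 axis 289.2 bright 280 298 dark 274 305
121 axis 289.2 bright 280 298 dark 274 305
122 axis 289.2 bright 280 298 dark 274 304
axis slope deg -0.4
```

m2's terminal is now centred on top (bright 280–298, axis 289). Now m1, with axis yaw about 78°.

```bash
python3 go.py 494 -272 110 78.4; python3 -m pendant '[[1,[50,8,20],[0,0,6]],[1,[50,8,20],[0,0,0]],[1,[50,10,20],[0,0,0]],[1,[50,10,25],[0,0,0]],[1,[0,0,25],[0,0,0]],[1,[0,0,0],[0,0,0]]]'; python3 go.py 494 -272 52 78.4; python3 mot.py | grep -A2 blob
```

```text
clock 50.0 pos [ 440.2 -475.3  225.6] q [ 0.52  0.77  0.45  1.53 -0.39  0.92  0.99] F [-0.2  1.1  0.4] open 0.3 pad 0.0
shift [208.2  32.7 114.7] turn [0.3 0.3 5.9]
clock: 50.7
tool_pos: [0.511, -0.282, 0.1127]
eef_rot: [0.774, 0.633, -0.001, 0.001]
contact_force: [-0.5, 0.9, 0.1]
opening: 0.003
finger_force: 0.0
clock 50.7 pos [ 511.  -282.   112.7] q [ 0.2   0.85  0.4   1.82 -0.55  0.59  0.75] F [-0.5  0.9  0.1] open 0.2 pad 0.0
shift [  6.5 -18.6  60.7] turn [0.  0.1 0.1]
blob [ 459    6   39  259 5490] rect [array([478., 135.]), array([258.,  38.]), np.float64(90.0)] [ 0.654 -0.278  0.026]
6 471 479 201/99 200/34
12 468 479 139/101 223/2 215/1
--
blob [   0  103   34   74 1501] rect [array([ 16.5, 139.5]), array([73., 33.]), np.float64(90.0)] [ 0.3273 -0.1934  0.026 ]
103 0 3 230/11
109 0 5 232/11 233/11
--
blob [ 221  146   61  119 5746] rect [array([251., 205.]), array([118.,  60.]), np.float64(90.0)] [ 0.4853 -0.2709  0.026 ]
 pinion [251.6 154.5] 188 [ 0.4949 -0.2313  0.026 ]
146 246 256 164/89 143/39 140/44
```

```bash
python3 -m pendant '[[1,[6,-18,40],[0,0,0]],[1,[0,0,20],[0,0,0]],[1,[0,0,0],[0,0,0]]]'; python3 go.py 493 -272 49.5 78.4
```

```text
clock: 51.12
tool_pos: [0.4952, -0.2763, 0.0543]
eef_rot: [0.776, 0.631, -0.0, 0.003]
contact_force: [-0.2, 1.3, 0.8]
opening: 0.009
finger_force: 0.0
clock 51.1 pos [ 495.2 -276.3   54.3] q [ 0.25  0.92  0.3   1.89 -0.61  0.42  0.81] F [-0.2  1.3  0.8] open 0.8 pad 0.0
shift [ 3.8 -3.   4.8] turn [ 0.2  0.2 -0.1]
```

```bash
python3 -m pendant '[[1,[4,-1,3],[0,0,0]],[1,[0,0,0],[0,0,0]],[1,[0,0,1.8],[0,0,0]],[1,[0,0,0],[0,0,0]]]';python3 -m pendant '[[1,[0,0,1],[0,0,0]],[1,[0,0,0],[0,0,0]]]';python3 -m pendant '[[1,[0,0,0.8],[0,0,0]],[1,[0,0,0],[0,0,0]]]'
```

```text
clock: 51.62
tool_pos: [0.4959, -0.2717, 0.0497]
eef_rot: [0.775, 0.632, 0.0, 0.004]
contact_force: [-0.1, -0.0, -0.4]
opening: 0.002
finger_force: 0.0
clock: 51.88
tool_pos: [0.4959, -0.2718, 0.0485]
eef_rot: [0.775, 0.632, 0.0, 0.004]
contact_force: [0.5, 0.3, 0.9]
opening: 0.003
finger_force: 0.4
clock: 52.12
tool_pos: [0.4965, -0.2719, 0.0483]
eef_rot: [0.775, 0.632, 0.0, 0.004]
contact_force: [0.6, 0.7, 4.9]
opening: 0.004
finger_force: 2.7
```

```bash
python3 -m pendant '[[1,[0,0,0.6],[0,0,0]],[1,[0,-4,0],[0,0,0]],[1,[0,-4,0],[0,0,0]],[1,[0,-4,0],[0,0,0]],[1,[0,-4,0],[0,0,0]],[1,[0,0,0],[0,0,0]]]';python3 -m pendant '[[1,[0,-4,0],[0,0,0]],[1,[0,-4,0],[0,0,0]],[1,[0,-4,0],[0,0,0]],[1,[0,-4,0],[0,0,0]],[1,[0,-4,0],[0,0,0]],[1,[0,0,0],[0,0,0]]]';python3 -m pendant '[[1,[0,0,-20],[0,0,0]],[1,[0,0,-50],[0,0,0]],[1,[-20,0,-55],[0,0,0]],[1,[-35,0,-55],[0,0,0]],[1,[-35,0,0],[0,0,0]],[1,[0,0,0],[0,0,0]]]'; python3 mot.py | grep -E "blob|TERM|axis"
```

```text
clock: 52.88
tool_pos: [0.4811, -0.2683, 0.0483]
eef_rot: [0.775, 0.632, 0.001, 0.004]
contact_force: [0.2, 1.4, 12.3]
opening: 0.007
finger_force: 5.7
clock: 53.62
tool_pos: [0.4616, -0.2637, 0.0482]
eef_rot: [0.775, 0.632, 0.001, 0.004]
contact_force: [1.1, 3.0, 12.5]
opening: 0.002
finger_force: 6.4
clock: 54.38
tool_pos: [0.4407, -0.3533, 0.2259]
eef_rot: [0.776, 0.63, -0.001, 0.005]
contact_force: [0.7, 0.3, -0.8]
opening: 0.002
finger_force: 0.0
blob [ 469    0   30  161 3456] rect [array([483.5,  80. ]), array([160.,  29.]), np.float64(90.0)] [ 0.6541 -0.3121  0.026 ]
blob [ 272   38   46   93 3385] rect [array([294.5,  84.1]), array([44.4, 92.3]), np.float64(1.6)] [ 0.4684 -0.2645  0.026 ]
blob [ 280  160   43   80 2575] rect [array([301.1, 199.5]), array([79.4, 40.7]), np.float64(86.2)] [ 0.4525 -0.3824  0.026 ]
TERM
117 axis 292.9 bright 306 310 dark 278 304
118 axis 292.9 bright 305 310 dark 278 304
119 axis 292.8 bright 305 314 dark 278 304
120 axis 292.8 bright 305 310 dark 278 303
121 axis 292.7 bright 305 310 dark 278 303
122 axis 292.7 bright 305 310 dark 278 303
123 axis 292.6 bright 305 310 dark 278 303
124 axis 292.6 bright 305 310 dark 278 303
125 axis 292.5 bright 304 310 dark 278 303
126 axis 292.5 bright 304 310 dark 278 303
127 axis 292.4 bright 304 310 dark 278 303
128 axis 292.4 bright 304 310 dark 279 303
129 axis 292.4 bright 305 310 dark 283 303
axis slope deg -2.6
228 axis 303.7 bright 311 311 dark 291 318
230 axis 303.8 bright 312 312 dark 291 318
231 axis 303.9 bright 312 312 dark 291 318
axis slope deg 4.8
```

m1 is about 59° short. Next stroke of 36 mm.

```bash
python3 go.py 477 -267 54 77; python3 -m pendant '[[1,[46,8,50],[0,0,1.5]],[1,[45,7,50],[0,0,0]],[1,[0,0,40],[0,0,0]],[1,[0,0,27],[0,0,0]],[1,[0,0,0],[0,0,0]]]'; python3 go.py 477 -267 49.5 77
```

```text
clock 54.4 pos [ 441.3 -350.7  224.9] q [ 0.3   0.67  0.5   1.8  -0.44  0.78  0.82] F [ 0.2 -0.1  0.3] open 0.5 pad 0.0
shift [ 90.   17.1 170.6] turn [0.3 0.2 1.3]
clock: 55.05
tool_pos: [0.4727, -0.2696, 0.0636]
eef_rot: [0.783, 0.622, -0.0, 0.0]
contact_force: [-0.5, 0.0, 0.3]
opening: 0.0
finger_force: 0.0
clock 55.0 pos [ 472.7 -269.6   63.6] q [ 0.26  0.89  0.3   1.95 -0.64  0.4   0.83] F [-0.5  0.   0.3] open 0.0 pad 0.0
shift [ 3.6  3.6 14.1] turn [ 0.   0.1 -0. ]
```

```bash
python3 -m pendant '[[1,[3,4,10],[0,0,0]],[1,[0,0,3],[0,0,0]],[1,[0,0,0],[0,0,0]]]';python3 -m pendant '[[1,[0,0,1.5],[0,0,0]],[1,[0,0,0],[0,0,0]]]';python3 -m pendant '[[1,[0,0,1],[0,0,0]],[1,[0,0,0],[0,0,0]]]'
```

```text
clock: 55.42
tool_pos: [0.4789, -0.2704, 0.0532]
eef_rot: [0.783, 0.622, 0.0, 0.004]
contact_force: [0.4, 0.1, 0.5]
opening: 0.005
finger_force: 0.0
clock: 55.68
tool_pos: [0.4786, -0.2705, 0.0515]
eef_rot: [0.783, 0.622, 0.0, 0.004]
contact_force: [-0.5, -0.4, 0.3]
opening: 0.006
finger_force: 0.0
clock: 55.92
tool_pos: [0.4786, -0.2704, 0.0503]
eef_rot: [0.783, 0.622, 0.0, 0.003]
contact_force: [-0.5, 0.6, -0.1]
opening: 0.004
finger_force: 0.0
```

```bash
python3 -m pendant '[[1,[0,0,1.3],[0,0,0]],[1,[0,0,0],[0,0,0]]]';python3 -m pendant '[[1,[0,0,1],[0,0,0]],[1,[0,0,0],[0,0,0]]]';python3 -m pendant '[[1,[0,0,0.8],[0,0,0]],[1,[0,0,0],[0,0,0]]]'
```

```text
clock: 56.18
tool_pos: [0.4786, -0.2703, 0.0489]
eef_rot: [0.783, 0.622, 0.0, 0.003]
contact_force: [-0.5, 0.2, -0.2]
opening: 0.002
finger_force: 0.0
clock: 56.42
tool_pos: [0.479, -0.2706, 0.0483]
eef_rot: [0.783, 0.622, 0.0, 0.004]
contact_force: [1.3, 0.1, 1.9]
opening: 0.007
finger_force: 1.2
clock: 56.68
tool_pos: [0.4796, -0.2707, 0.048]
eef_rot: [0.783, 0.622, 0.001, 0.004]
contact_force: [1.2, 1.5, 8.6]
opening: 0.001
finger_force: 3.7
```

```bash
python3 -m pendant '[[1,[0,0,0.2],[0,0,0]],[1,[0,-4,0],[0,0,0]],[1,[0,-5,0],[0,0,0]],[1,[0,-5,0],[0,0,0]],[1,[0,-4,0],[0,0,0]],[1,[0,0,0],[0,0,0]]]';python3 -m pendant '[[1,[0,-4,0],[0,0,0]],[1,[0,-4,0],[0,0,0]],[1,[0,-4,0],[0,0,0]],[1,[0,-4,0],[0,0,0]],[1,[0,-4,0],[0,0,0]],[1,[0,0,0],[0,0,0]]]';python3 -m pendant '[[1,[0,0,-20],[0,0,0]],[1,[0,0,-50],[0,0,0]],[1,[-20,0,-55],[0,0,0]],[1,[-35,0,-55],[0,0,0]],[1,[-35,0,0],[0,0,0]],[1,[0,0,0],[0,0,0]]]'; python3 mot.py | grep -E "blob|TERM|axis"
```

```text
clock: 57.42
tool_pos: [0.4618, -0.2665, 0.0482]
eef_rot: [0.783, 0.622, 0.001, 0.004]
contact_force: [-0.2, 1.4, 13.5]
opening: 0.012
finger_force: 6.5
clock: 58.18
tool_pos: [0.4425, -0.2618, 0.0481]
eef_rot: [0.783, 0.622, 0.001, 0.004]
contact_force: [0.3, 2.1, 13.7]
opening: 0.003
finger_force: 7.0
clock: 58.92
tool_pos: [0.4195, -0.35, 0.2257]
eef_rot: [0.785, 0.62, -0.001, 0.005]
contact_force: [0.5, 0.6, -0.7]
opening: 0.004
finger_force: 0.0
blob [ 488    0   31  155 3510] rect [array([503.,  77.]), array([154.,  30.]), np.float64(90.0)] [ 0.6536 -0.3136  0.026 ]
blob [ 523    0   37  125 4625] rect [array([541.,  62.]), array([124.,  36.]), np.float64(90.0)] [ 0.6904 -0.294   0.026 ]
blob [ 272   36   45   93 3332] rect [array([294.,  82.]), array([92., 44.]), np.float64(90.0)] [ 0.449  -0.2593  0.026 ]
blob [ 300  159   43   79 2573] rect [array([321.1, 198. ]), array([79. , 40.3]), np.float64(84.5)] [ 0.4526 -0.3827  0.026 ]
TERM
115 axis 293.0 bright 292 309 dark 278 289
116 axis 293.0 bright 291 308 dark 278 289
117 axis 293.0 bright 291 308 dark 278 289
118 axis 293.0 bright 291 308 dark 278 289
119 axis 292.9 bright 291 308 dark 278 289
120 axis 292.9 bright 291 309 dark 278 289
121 axis 292.9 bright 291 309 dark 278 289
122 axis 292.9 bright 291 309 dark 278 289
123 axis 292.9 bright 291 309 dark 278 289
124 axis 292.8 bright 291 309 dark 278 289
125 axis 292.8 bright 291 309 dark 278 289
126 axis 292.8 bright 291 309 dark 278 289
127 axis 292.8 bright 291 308 dark 280 289
axis slope deg -1.0
226 axis 323.8 bright 332 332 dark 310 338
227 axis 323.9 bright 330 330 dark 311 338
228 axis 324.0 bright 333 333 dark 311 338
229 axis 324.1 bright 333 333 dark 311 338
232 axis 324.4 bright 333 333 dark 312 335
233 axis 324.5 bright 333 333 dark 313 335
axis slope deg 5.5
```

m1 now looks just as m2 did before its last 16 mm stroke, so I'll repeat that.

```bash
python3 go.py 453 -264 54 77; python3 -m pendant '[[1,[46,6,50],[0,0,0]],[1,[45,6,50],[0,0,0]],[1,[0,0,40],[0,0,0]],[1,[0,0,28],[0,0,0]],[1,[0,0,0],[0,0,0]]]'; python3 go.py 453 -264 49.5 77
```

```text
clock 59.0 pos [ 420.1 -347.5  224.8] q [ 0.3   0.66  0.52  1.85 -0.46  0.75  0.84] F [-0.3  0.9  0.1] open 0.8 pad 0.0
shift [ 89.5  12.1 170.5] turn [ 0.3  0.2 -0.2]
clock: 59.6
tool_pos: [0.4499, -0.2662, 0.0624]
eef_rot: [0.783, 0.622, -0.0, 0.0]
contact_force: [-0.6, 0.4, 0.1]
opening: 0.005
finger_force: 0.0
clock 59.6 pos [ 449.9 -266.2   62.4] q [ 0.28  0.88  0.28  2.01 -0.67  0.34  0.88] F [-0.6  0.4  0.1] open 0.4 pad 0.0
shift [ 2.9  2.5 12.9] turn [ 0.   0.1 -0. ]
```

```bash
python3 -m pendant '[[1,[3,2.5,9],[0,0,0]],[1,[0,0,3],[0,0,0]],[1,[0,0,0],[0,0,0]]]';python3 -m pendant '[[1,[0,0,1.5],[0,0,0]],[1,[0,0,0],[0,0,0]]]';python3 -m pendant '[[1,[0,0,1],[0,0,0]],[1,[0,0,0],[0,0,0]]]'
```

```text
clock: 59.98
tool_pos: [0.4547, -0.2665, 0.0529]
eef_rot: [0.783, 0.622, 0.0, 0.004]
contact_force: [-0.6, -1.2, 0.2]
opening: 0.006
finger_force: 0.0
clock: 60.22
tool_pos: [0.4545, -0.2667, 0.0512]
eef_rot: [0.783, 0.622, 0.0, 0.004]
contact_force: [0.3, -0.5, -0.8]
opening: 0.003
finger_force: 0.0
clock: 60.48
tool_pos: [0.4544, -0.2665, 0.05]
eef_rot: [0.783, 0.622, 0.0, 0.003]
contact_force: [0.2, 0.1, 0.8]
opening: 0.003
finger_force: 0.0
```

```bash
python3 -m pendant '[[1,[0,0,1.2],[0,0,0]],[1,[0,0,0],[0,0,0]]]';python3 -m pendant '[[1,[0,0,1],[0,0,0]],[1,[0,0,0],[0,0,0]]]';python3 -m pendant '[[1,[0,0,0.8],[0,0,0]],[1,[0,0,0],[0,0,0]]]'
```

```text
clock: 60.72
tool_pos: [0.4544, -0.2665, 0.0487]
eef_rot: [0.783, 0.622, 0.0, 0.003]
contact_force: [0.2, -0.1, 0.4]
opening: 0.001
finger_force: 0.0
clock: 60.98
tool_pos: [0.455, -0.2667, 0.0484]
eef_rot: [0.783, 0.622, 0.0, 0.004]
contact_force: [0.9, 0.4, 5.8]
opening: 0.007
finger_force: 2.7
clock: 61.22
tool_pos: [0.4555, -0.2669, 0.0483]
eef_rot: [0.783, 0.622, 0.001, 0.005]
contact_force: [0.8, 1.1, 11.8]
opening: 0.004
finger_force: 5.8
```

```bash
python3 -m pendant '[[1,[0,-4,0],[0,0,0]],[1,[0,-4,0],[0,0,0]],[1,[0,-4,0],[0,0,0]],[1,[0,-4,0],[0,0,0]],[1,[0,0,0],[0,0,0]]]';python3 -m pendant '[[1,[0,0,-20],[0,0,0]],[1,[0,0,-50],[0,0,0]],[1,[-20,0,-55],[0,0,0]],[1,[-35,0,-55],[0,0,0]],[1,[-35,0,0],[0,0,0]],[1,[0,0,0],[0,0,0]]]'; python3 mot.py | grep -E "TERM|axis"
```

```text
clock: 61.85
tool_pos: [0.4396, -0.2631, 0.0482]
eef_rot: [0.783, 0.622, 0.001, 0.004]
contact_force: [0.7, 0.7, 11.2]
opening: 0.007
finger_force: 6.1
clock: 62.6
tool_pos: [0.4169, -0.3512, 0.226]
eef_rot: [0.785, 0.62, -0.0, 0.005]
contact_force: [-0.2, -0.0, -0.1]
opening: 0.004
finger_force: 0.0
TERM
113 axis 286.8 bright 279 295 dark 272 302
114 axis 286.8 bright 278 295 dark 272 302
115 axis 286.8 bright 278 295 dark 272 302
116 axis 286.7 bright 278 295 dark 272 302
117 axis 286.7 bright 278 295 dark 272 302
118 axis 286.7 bright 278 295 dark 272 302
119 axis 286.7 bright 278 295 dark 272 302
120 axis 286.7 bright 278 295 dark 272 302
121 axis 286.7 bright 278 295 dark 272 302
122 axis 286.7 bright 278 295 dark 272 302
123 axis 286.7 bright 278 295 dark 272 302
124 axis 286.7 bright 278 295 dark 272 302
125 axis 286.7 bright 279 295 dark 273 301
axis slope deg -0.4
225 axis 325.7 bright 332 335 dark 313 340
226 axis 325.8 bright 335 335 dark 313 340
227 axis 325.9 bright 335 335 dark 313 340
228 axis 326.0 bright 335 335 dark 313 340
229 axis 326.0 bright 335 335 dark 313 339
axis slope deg 5.1
```

m1 is centred too (278–295, axis 286.7). Final check of the whole scene.

```bash
python3 -m pendant '[[1,[-60,-30,0],[0,0,0]],[1,[-60,-20,0],[0,0,0]],[1,[-55,-20,0],[0,0,0]],[1,[-50,-20,0],[0,0,0]],[1,[0,0,0],[0,0,0]]]'; python3 - <<'E'
from h import *
e=snap('scene');t=snap('top')
a=cv2.resize(t['img'][90:300,100:470],(800,454)[:2]);a=cv2.resize(t['img'][90:290,130:480],(700,400))
b=cv2.resize(e['img'][170:340,160:380],(400,200));c=cv2.resize(e['img'],(400,200))
x=np.zeros((600,800,3),np.uint8);x[:400,:700]=a;x[400:,:400]=b;x[400:,400:]=c
cv2.imwrite('pics/fin.png',x[:,:,::-1])
E
```

```text
clock: 63.28
tool_pos: [0.2787, -0.5451, 0.2248]
eef_rot: [0.785, 0.619, -0.001, 0.003]
contact_force: [0.7, 0.4, -0.2]
opening: 0.004
finger_force: 0.0
```

View pics/fin.png

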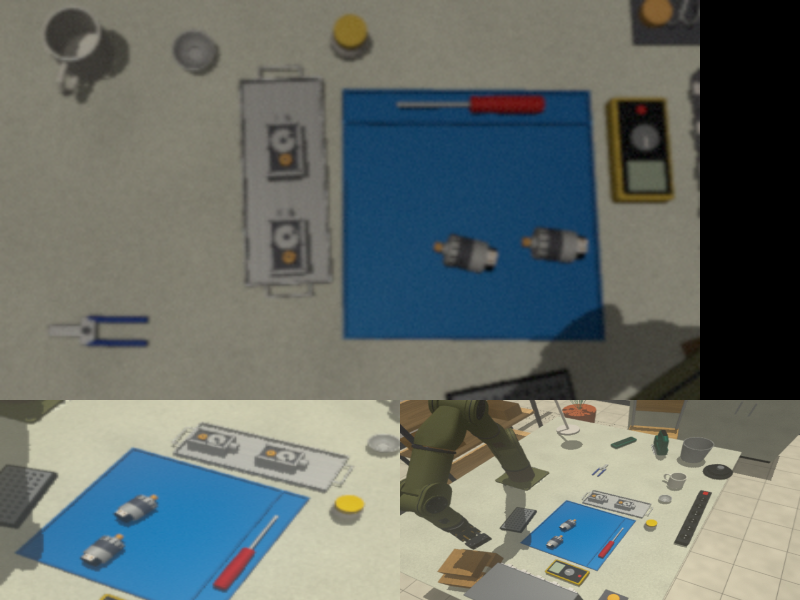

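Both housings lie gears-up in the tray at (285,150) and (287,245). The driver is in the strip at (470,104). The terminals show white on top at (490,258) and (580,247).

```bash
python3 -c "
from h import *
print(r.finish_job())"
```

```text
the job is handed in; nothing more can be done
None
```

The job is handed in: the screwdriver is in the tool strip, both housings lie flat and gears-up in the tray, and both motors are on the mat with terminals up; the other things on the bench look untouched in the last picture.

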